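# Put the studio tools away in the treadle-lid box

## Robot

A 7-joint arm with a two-finger parallel gripper is mounted at the origin on the work surface. World frame = base frame: x ahead of the robot, y to its left, z up, the work surface at z = 0. Lengths are in mm, angles in rad, forces in N, time in s.
With the tool pointing down it reaches from about 400 to 925 mm from the base axis. Payload 4.1 kg.
Tool frame: the origin (TCP) lies on the mounting face of the last link; the fingertips stand 173 mm ahead of it and the grasp point (between the pads) lies 155 mm ahead of it; z points along the fingers, x is the direction in which the jaws open and shut, and the axes are right-handed (so a half turn about z gives the same grasp; the last joint's range is limited). The gripper opens to 85 mm and grips with 20 to 120 N. Pads are 22 mm wide; open, the fingers measure 114 mm over their backs; the gripper's body (76 mm by 85 mm) begins 54 mm behind the grasp point. The pads swing forward as they close: fully open they stand 13 mm farther back than shut.
Start: joints at [-1.272, 0.398, 0.045, 1.537, -0.019, 1.207, -0.051], TCP at [251.778, 599.271, 404.747] pointing down, gripper open.
Joint ranges: [-2.82, 2.82], [-0.49, 2.23], [-1.37, 1.46], [0, 2.46], [-1.36, 4.5], [0.23, 2], [-2.94, 2.94]. Speed limits (rad/s): [2.57, 2.57, 3.14, 3.14, 3.14, 3.14, 3.14].

## Interface

Orientations are given as a unit quaternion [x, y, z, w].
In Python, from cell import sensors, vision, job gives the robot as it stands.
- The arm moves only by the tool jog_arm, never from a script. Its argument "commands" is a list of rows, each a list of 3 entries, a list of its own where there are three numbers: the shift along the tool's x, y, z in mm, then the turn, a rotation vector about the tool's x, y, z in rad, then the finger opening in mm, from 0 to 85.4. In form: [[[x, y, z], [wx, wy, wz], fingers], ...]. A call has 1 to 12 rows; each row is the pose to reach, as a shift and turn from the pose commanded when the call began, along the tool's axes at that moment; what a row does not reach only later rows make up. A row lasts 1/10 s, in which the tool goes at most 50 mm and 8.59 degrees, less where a joint would pass 70% of its speed; a pose out of reach is approached as far as the arm can. A call with a gripper value outside its range is refused whole. The fingers move at their own pace and stop on an object; the grip force is fixed at half the most. Time passes only in rows, so rows that repeat a pose let the fingers close. It gives the time, the measured TCP pose, the force and the opening at its end, in the units of the state.
- sensors.sense(): the state, without advancing time (a new reading comes with each control period).
- vision.camera(name): name is "side" or "top" or "wrist"; returns the picture (384x512x3 uint8, red, green, blue); there is no depth.
- vision.camera_model(name): a dict with "mtx" (3x3 intrinsics, pixels), "D" ([k1, k2, p1, p2, k3] as OpenCV has them; the pictures are not rectified), "rvec" (rotation vector, rad) and "tvec" (3), from world to camera coordinates, as OpenCV has them. Camera axes: x right, y down, z forward; pixel columns grow to the right and rows downward; lengths in mm; the calibration is good to about 2 mm. A picture is of the moment at which its call begins: read the wrist's pose just before it. camera_model takes no time and is no camera call; for the wrist camera it gives the pose at the moment of the call.
- job.sign_off(): hands the job in, once; it reports no verdict.
The state is a dict: "clock": time; "q": joint angles; "joint_vel": joint speeds; "effort": joint torques, N m; "ee_pos": TCP position; "ee_rot": TCP orientation; "force": force on the tool from outside, world axes, zero at the start; "ft_torque": the same for the moment, N m; "width": opening from 0.0 (shut) to 1.0 (fully open).
Only numpy, scipy, OpenCV 4.12 (cv2) and the standard library are available. Lean on these libraries where they do the work, as an engineer would, in place of code of your own. Each camera call takes 0.05 s, during which the arm holds its last target.

## Task

Open the plywood box by pressing its pedal lever right down, lay the wide flat brush and the wide scraper side by side, each flat on the floor of the box, then raise the pedal again so that the lid closes fully. Work the lid only by the pedal, never touching the lid itself, and ease it shut slowly and gently with the pedal: do not let it drop, for it falls by its own weight. Leave everything else on the table where it is.

Things in the scene. Friction and masses are not known exactly. Their poses are not given: they have to be found in the camera images.
- box: Open plywood box fixed to the table, outside 190 (its x) by 250 (its y) by 60 mm high, floor and walls 6 mm thick. Origin at the centre of its underside; x points away from the robot to the lid's hinge. Two tools fit side by side, each along the box's y, 42 mm either side of the middle. A pivot bracket and linkage cover stand on its +y end, out to 155 mm from the centre.
- lid: Plywood lid 190 by 250 by 8 mm, 0.25 kg. Origin on its hinge at the box's far (+x) upper edge, 60 mm above the table; z is up when shut. Linked to the pedal, it turns 4.9 times as far: fully open it is tilted 1.96 rad, leaning 22 deg past upright, away from the robot, 240 mm high, and stays so by its weight. Short of upright it falls shut by its weight and carries the pedal up.
- pedal (a joint): Pedal lever angle, rad: 0 = up, lid shut; 0.40 = right down, lid fully open (past about 0.3 the lid falls open by itself). The steel lever runs along the outside of the box's +y end. Pressing its bar takes about 6 N at first; lifting it from right down about 4 N, and above that balance point the lid pulls it up.
- pedal_bar (a point): Middle of the pedal's cross bar, the part to press or pinch from above: round steel, 14 mm thick, 112 mm long, along the box's y, open underneath. 175 mm in front (-x) and 83 mm to +y of the box's centre, 72 mm clear of its front wall; centre 99 mm above the table when up, 28 mm when right down. It swings about pedal_pivot.
- pedal_pivot (a point): Axis of the pedal lever (along the box's y), beside the middle of the box, 60 mm above the table, 179 mm from the bar's centre. At pedal 0 the lever rises 0.22 rad from the pivot to the bar, at 0.40 it slopes down 0.18 rad.
- brush: Wide flat brush lying flat, 180 mm long, 0.07 to 0.14 kg: wooden handle 22 wide and 18 mm thick (2 to 20 mm above its underside), steel ferrule 56 wide and 20 mm thick, dark bristle block 54 mm wide. Origin under its middle on the underside, x points to the bristles; handle from x = -90 to +15 mm, ferrule from +15 to +45, bristles to +90.
- brush_grip (a point): Place to grip the wide brush: in the middle of the handle's thickness, 15 mm behind the brush's middle, 11 mm above its underside.
- scraper: Wide scraper lying flat, 190 mm long, 0.08 to 0.15 kg: wooden handle 24 wide and 20 mm thick, thin steel blade 60 mm wide on the underside. Origin under its middle on the underside, x points to the blade; handle from x = -95 to +20 mm, blade to +95.
- scraper_grip (a point): Place to grip the scraper: mid-thickness of the handle, 10 mm behind its middle, 10 mm above its underside.
- cup: Bystander: open paper cup, 72 mm wide, 90 mm high, standing beyond the bristle end of the wide brush. Origin under its centre.
- pot: Bystander: glass pot with a black cap, 60 mm wide, 70 mm high, standing beyond the blade end of the scraper. Origin under its centre.
- flask: Bystander: amber bottle, 60 mm wide, 190 mm high, standing by the box's -y end. Origin under its centre.
- tin: Bystander: metal tin, 56 mm wide, 65 mm high, standing in front of the box beside the pedal bar. Origin under its centre.
- thin_brush: Bystander: thin round brush, 180 mm long, at most 14 mm wide, lying at the right, by the big jar. Not one of the tools to put away. Origin under its middle, x to the bristles.
- tube: Bystander: metal paint tube with a black cap, 123 mm long, 44 mm wide, 22 mm high, lying at the left. Origin under its middle.
- jar: Bystander: big clear jar with a white cap, 76 mm wide, 110 mm high, standing at the right. Origin under its centre.
Mind the look-alikes: they are no part of the job. Leave any blue or orange look-alike of the scraper alone.

How it is judged (in metres and radians):
On the way, in this order (a step that is already met when the one before it is completed fails the run):
1. the pedal is pressed down and the lid stands open past upright (angle between lid's own z axis and vertical above 1.7 rad and value of joint pedal above 0.345 rad), for 0.2 s.
2. brush and scraper both lie flat on the floor of the open box (angle between lid's own z axis and vertical above 1.7 rad and x of brush_grip in the frame of box between -0.085 and 0.085 m and y of brush_grip in the frame of box between -0.08 and 0.08 m and z of brush in the frame of box between 0 and 0.018 m and angle between each of brush, scraper's own z axis and vertical below 0.15 rad and x of scraper_grip in the frame of box between -0.085 and 0.085 m and y of scraper_grip in the frame of box between -0.08 and 0.08 m and z of scraper in the frame of box between 0 and 0.018 m), for 0.2 s.
At the end, for the whole second after the job is handed in: The lid is fully shut (within 0.06 rad) and the pedal fully up (within 0.012 rad); the wide brush and the scraper are at rest inside the box, each flat (within 0.15 rad) with its underside within 12 mm of the box's floor (value of joint pedal below 0.012 rad and angle between lid's own z axis and vertical below 0.06 rad and x of brush_grip in the frame of box between -0.085 and 0.085 m and y of brush_grip in the frame of box between -0.08 and 0.08 m and z of brush in the frame of box between 0 and 0.018 m and angle between each of brush, scraper's own z axis and vertical below 0.15 rad and x of scraper_grip in the frame of box between -0.085 and 0.085 m and y of scraper_grip in the frame of box between -0.08 and 0.08 m and z of scraper in the frame of box between 0 and 0.018 m and linear speed of each of brush, scraper below 0.02 m/s); the robot touches nothing.
It fails at once if the robot touches the lid (contact force between lid and the fingers above 1 N or contact force between lid and the arm above 1 N).
It fails at once if the lid is let drop: the pedal comes up faster than 0.6 rad/s (velocity of joint pedal below -0.6 rad/s).
It fails at once if a bystander is moved by more than 30 mm (distance of any of cup, pot, flask, tin, thin_brush, tube, jar from where it was at the start of the episode above 0.03 m).
It also fails if it takes over 72 s, if anything falls off the work surface, if the arm or the gripper's body presses on something with over 40 N, if the wrist force passes 120 N, or if a joint passes its speed limit or range.

## Working session

There is one attempt and no reset: what is moved stays moved. The work goes in short steps, Python scripts to look and compute and a tool call to move; the robot and the scene stay as the last step left them, time stands still between calls to the robot, and variables do not carry over. Pictures are saved under pics/ and viewed, and the job is handed in when it is done.

Besides the shell and the picture viewer there is one more tool, called after ">>>" in YAML: its name, and indented under it one key for each argument. jog_arm: Moves the arm, as the interface text tells. Its arguments: {"type":"object","properties":{"commands":{"type":"array","items":{"type":"array"}}},"required":["commands"]}

```bash
mkdir -p pics; ls
python3 - <<'E'
from cell import sensors, vision, job
import cv2
print(sensors.sense())
for n in ("side","top","wrist"):
    m=vision.camera_model(n)
    print(n,m)
    cv2.imwrite(f"pics/{n}0.png",vision.camera(n)[:,:,::-1])
E
```

```text
pics
{'clock': 0.0, 'q': array([-1.27197213,  0.39920767,  0.04500837,  1.53789331, -0.01873605,
        1.20688345, -0.05072196]), 'joint_vel': array([-1.21423743e-03, -5.67671335e-05,  4.10562407e-04,  1.02759908e-03,
       -9.86147853e-04, -1.22149350e-04, -5.50414062e-05]), 'effort': array([-1.97103591e-04, -4.75129223e+01,  1.36483602e+00, -2.54220200e+01,
        1.16267684e-02,  9.69839894e-03, -3.43833527e-06]), 'ee_pos': array([251.64463716, 598.99070857, 403.64654492]), 'ee_rot': array([ 8.32862340e-01,  5.53479315e-01, -7.93792291e-04,  5.83579749e-04]), 'force': array([0.93326788, 0.2005005 , 0.06364303]), 'ft_torque': array([0.04102633, 0.04243249, 0.07742854]), 'width': 1.0038847927043526}
side {'mtx': array([[413.70418157,   0.        , 252.94323725],
       [  0.        , 413.70418157, 190.92424943],
       [  0.        ,   0.        ,   1.        ]]), 'D': array([-0.06161061,  0.        ,  0.        ,  0.        ,  0.        ]), 'rvec': array([ 2.2666017 , -0.60254034,  0.25788119]), 'tvec': array([-495.44403421,  227.19098153, 1312.39551229])}
top {'mtx': array([[399.05855564,   0.        , 255.13698188],
       [  0.        , 399.05855564, 180.00562294],
       [  0.        ,   0.        ,   1.        ]]), 'D': array([-0.11392432,  0.        ,  0.        ,  0.        ,  0.        ]), 'rvec': array([ 2.10910358, -2.12673254,  0.17682712]), 'tvec': array([ -19.72491927,  550.92620069, 1354.32093141])}
wrist {'mtx': array([[274.20124463,   0.        , 254.34020126],
       [  0.        , 274.20124463, 193.39335403],
       [  0.        ,   0.        ,   1.        ]]), 'D': array([-0.04757509,  0.        ,  0.        ,  0.        ,  0.        ]), 'rvec': array([-2.40554507, -1.59828328, -0.23365686]), 'tvec': array([-648.84399099,  -37.13209452,  377.93231886])}
```

View pics/top0.png

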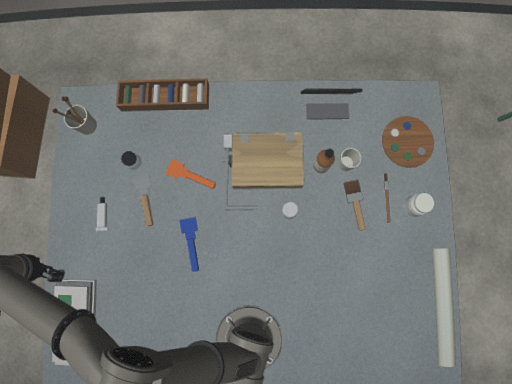

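View pics/side0.png

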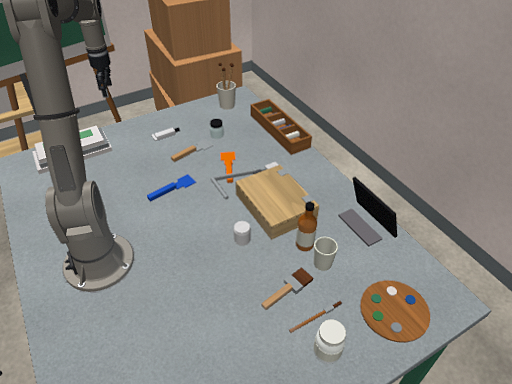

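View pics/wrist0.png

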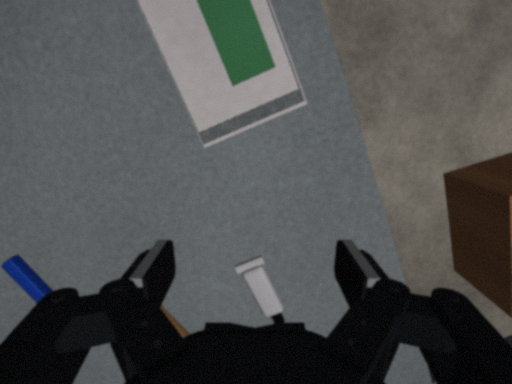

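```bash
cat > h.py <<'E'
import numpy as np, cv2
from scipy.spatial.transform import Rotation as R
from cell import sensors, vision, job
def rays(m,px):
    px=np.asarray(px,float).reshape(-1,1,2)
    u=cv2.undistortPoints(px,m["mtx"],m["D"]).reshape(-1,2)
    Rm=cv2.Rodrigues(np.asarray(m["rvec"]))[0]; t=np.asarray(m["tvec"]).ravel()
    d=np.c_[u,np.ones(len(u))]@Rm
    return -Rm.T@t, d/np.linalg.norm(d,axis=1)[:,None]
def plane(m,px,z):
    c,d=rays(m,px); return c+d*((z-c[2])/d[:,2])[:,None]
def tri(m1,p1,m2,p2):
    c1,d1=rays(m1,p1);c2,d2=rays(m2,p2);out=[]
    for a,b in zip(d1,d2):
        s=np.linalg.lstsq(np.c_[a,-b],c2-c1,rcond=None)[0]
        A=c1+a*s[0];B=c2+b*s[1]; out.append(np.r_[(A+B)/2,np.linalg.norm(A-B)])
    return np.array(out)
def proj(m,P):
    return cv2.projectPoints(np.asarray(P,float).reshape(-1,1,3),np.asarray(m["rvec"]),np.asarray(m["tvec"]),m["mtx"],m["D"])[0].reshape(-1,2)
def save(name,im,crop=None,s=1):
    if crop: x0,y0,x1,y1=crop; im=im[y0:y1,x0:x1]
    cv2.imwrite(f"pics/{name}.png",cv2.resize(im,None,fx=s,fy=s,interpolation=cv2.INTER_CUBIC)[:,:,::-1])
def delta(gp,yaw,tip=155,vertical=True):
    """tool-frame shift & turn from measured pose to tool-down pose, grasp point gp, jaw axis (tool x) at world yaw (mod pi)"""
    s=sensors.sense(); Rc=R.from_quat(s["ee_rot"]); p=s["ee_pos"]
    x0=Rc.as_matrix()[:,0]; y0=np.arctan2(x0[1],x0[0])
    dy=(yaw-y0+np.pi/2)%np.pi-np.pi/2; Y=y0+dy
    X=np.array([np.cos(Y),np.sin(Y),0]);Z=np.array([0,0,-1.]);T=np.c_[X,np.cross(Z,X),Z]
    tcp=np.asarray(gp)-tip*Z
    return Rc.inv().apply(tcp-p).round(1), (Rc.inv()*R.from_matrix(T)).as_rotvec().round(3), s
E
python3 - <<'E'
from h import *
t=cv2.imread("pics/top0.png")[:,:,::-1]; s=cv2.imread("pics/side0.png")[:,:,::-1]
save("top_l",t,(90,110,320,290),3.4); save("top_r",t,(210,110,450,290),3.3)
save("side_m",s,(140,100,340,260),4); save("side_b",s,(250,230,350,320),6)
E
```

```text
(no output)
```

View pics/top_l.png

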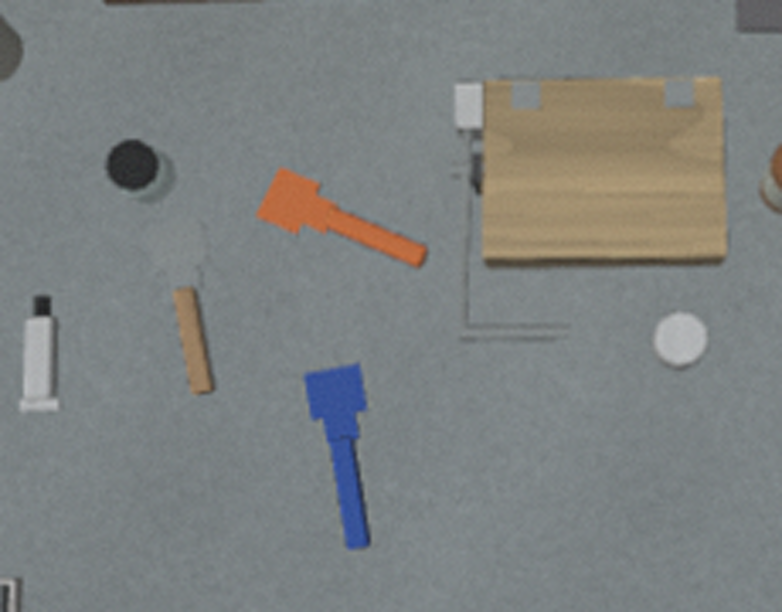

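View pics/top_r.png

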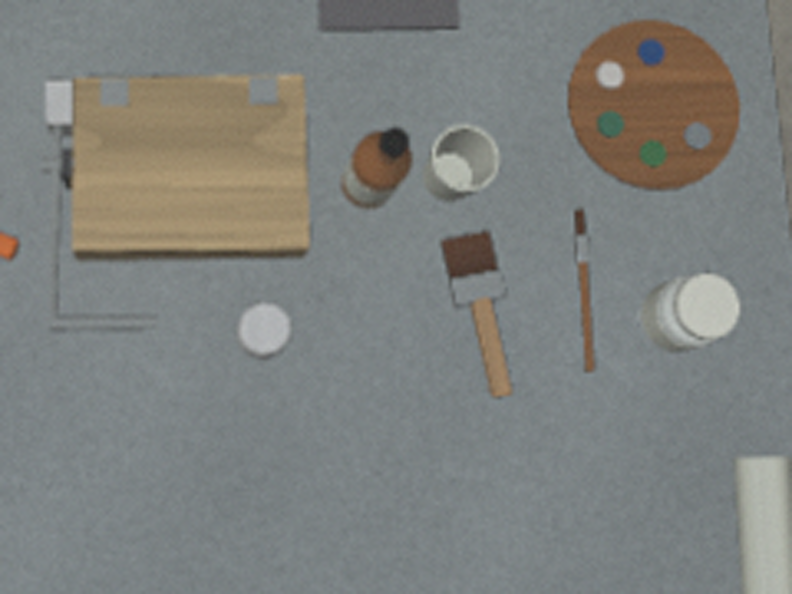

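View pics/side_m.png

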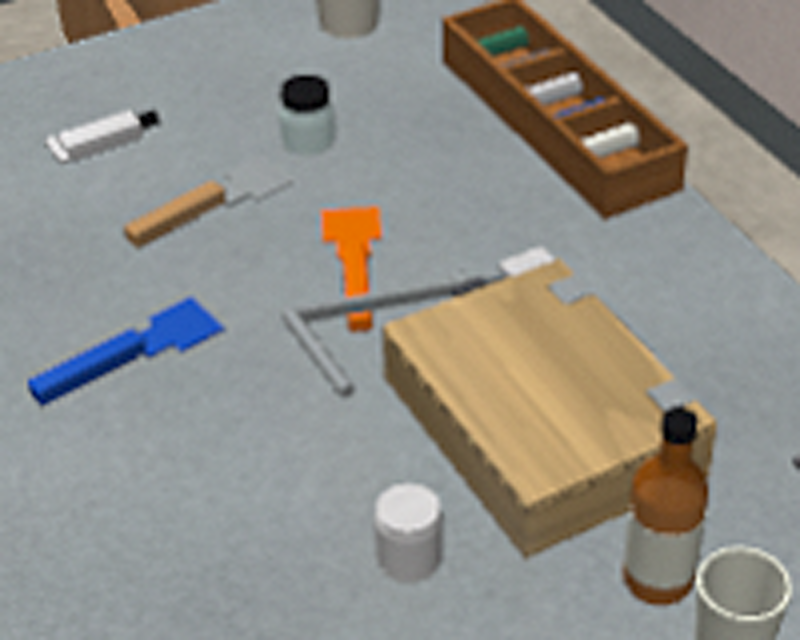

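Run:
```python
from h import *
T=vision.camera_model("top");S=vision.camera_model("side")
tp=lambda l:np.array(l)/3.4+[90,110]-0.35
sp=lambda l:np.array(l)/4+[140,100]-0.375
names=["near+y","near-y","far-y","far+y"]
t=tp([(485,258),(724,258),(721,78),(484,79)]); s=sp([(386,328),(526,500),(713,418),(565,265)])
print(tri(T,t,S,s).round(1))
P=plane(T,t,68);print(P.round(1),P.mean(0))
# bar ends
print("bar",tri(T,tp([(467,326),(571,326)]),S,sp([(292,319),(345,389)])).round(1))
ti=cv2.imread("pics/top0.png");si=cv2.imread("pics/side0.png")
def handle(im,box,lo,hi):
    x0,y0,x1,y1=box
    m=cv2.inRange(cv2.cvtColor(im[y0:y1,x0:x1],cv2.COLOR_BGR2HSV),lo,hi)
    n,l,st,c=cv2.connectedComponentsWithStats(m)
    k=1+st[1:,4].argmax(); ys,xs=np.where(l==k)
    r=cv2.minAreaRect(np.c_[xs,ys].astype(np.float32)); 
    b=cv2.boxPoints(r)+[x0,y0]
    # ends of long axis
    e=[np.linalg.norm(b[i]-b[(i+1)%4]) for i in range(4)]
    i=0 if e[0]<e[1] else 1
    ends=np.array([(b[i]+b[i+1])/2,(b[(i+2)%4]+b[(i+3)%4])/2])
    ends=ends[ends[:,1].argsort()]
    return ends, min(e),max(e), st[k,4]
lo=(5,75,90);hi=(25,255,255)
for nm,bt,bs in(("scr",(135,180,165,235),(165,140,200,165)),("bru",(340,195,375,240),(255,270,305,312))):
    et,a,b,c=handle(ti,bt,lo,hi);es,a2,b2,c2=handle(si,bs,lo,hi)
    print(nm,et.round(1).tolist(),a,b,c,es.round(1).tolist(),a2,b2,c2)
    print(tri(T,et,S,es).round(1))
    for z in (10,20): 
        p=plane(T,et,z);d=p[0]-p[1];print(z,p.round(1).tolist(),np.linalg.norm(d),np.arctan2(d[1],d[0]))
```

```text
[[ 530.7   54.8   63.6    2.5]
 [ 527.9 -189.4   69.6    3.8]
 [ 715.8 -190.9   71.3    1.1]
 [ 724.4   57.3   54.9    2.5]]
[[ 528.8   54.8   68. ]
 [ 526.4 -188.9   68. ]
 [ 717.4 -191.4   68. ]
 [ 719.1   56.7   68. ]] [622.89627157 -67.19989518  68.        ]
bar [[452.2  71.2  98.    6.8]
 [451.5 -31.8  99.8   6. ]]
scr [[143.5, 194.9], [149.0, 224.8]] 5.724333894451023 30.410529697249842 174 [[195.0, 147.0], [171.8, 158.6]] 6.260989484007186 25.938388538997618 156
[[508.5 383.5  10.3   3.3]
 [397.5 359.8  10.    0.9]]
10 [[507.0, 384.1, 10.0], [397.9, 359.7, 10.0]] 111.72952157862055 0.22004241069707428
20 [[505.5, 381.0, 20.0], [397.2, 356.8, 20.0]] 110.94348692082657 0.22004241069707423
bru [[355.1, 201.0], [361.7, 229.3]] 5.696440979330373 29.081830319329505 167 [[290.9, 284.8], [263.1, 306.4]] 7.805813695264012 35.17002531957034 267
[[ 479.7 -383.1   14.3    4.9]
 [ 375.4 -402.1    8.     1.4]]
10 [[477.9, -383.2, 10.0], [375.9, -401.9, 10.0]] 103.68405064003436 0.18158440151451982
20 [[476.6, -380.8, 20.0], [375.4, -399.4, 20.0]] 102.95461712853233 0.18158440151451888
```

Run:
```python
from h import *
T=vision.camera_model("top");S=vision.camera_model("side")
tp=lambda l:np.array(l)/3.4+[90,110]-0.35
tr=lambda l:np.array(l)/3.3+[210,110]-0.35
print("tin",plane(T,tp([(681,340)]),65),"pot",plane(T,tp([(132,165)]),70),"cup",plane(T,tr([(464,158)]),90),"flask",plane(T,tr([(396,141)]),190),"orange",plane(T,tp([(420,257)]),10))
m=vision.camera_model("wrist");c,_=rays(m,[(0,0)]);s=sensors.sense()
print("cam in tool",R.from_quat(s["ee_rot"]).inv().apply(c-s["ee_pos"]))
print(delta([448,16,245],0.0))
```

```text
tin [[ 443.27710792 -143.43851521   65.        ]] pot [[630.83279401 427.00225227  70.        ]] cup [[ 619.32803366 -355.07797854   90.        ]] flask [[ 612.67684458 -266.33035944  190.        ]] orange [[540.4466158  128.60510617  10.        ]]
cam in tool [ -0.29776463 -73.13061305  32.06898069]
(array([-461.5,  406.8,    4.6]), array([1.000e-03, 1.000e-03, 1.173e+00]), {'clock': 0.15, 'q': array([-1.27199675,  0.39902882,  0.04503866,  1.53754239, -0.01871179,
        1.20692648, -0.05068008]), 'joint_vel': array([-0.00247806, -0.00342369,  0.0011471 , -0.00351887, -0.00091162,
       -0.00161733, -0.00175357]), 'effort': array([ 2.93834382e-03, -4.75562024e+01,  1.36705577e+00, -2.54516584e+01,
        1.18293896e-02,  6.40676401e-03, -6.68170458e-06]), 'ee_pos': array([251.67496376, 599.06913055, 403.91901273]), 'ee_rot': array([ 8.32847741e-01,  5.53501663e-01, -5.91098449e-04,  4.48102075e-04]), 'force': array([-0.1835654 ,  0.52740432, -0.63309977]), 'ft_torque': array([-0.02542936,  0.03277502, -0.02629116]), 'width': 1.0016657923295957})
```

Things that could be mistaken for my targets (top picture pixels):
- **Scraper:** the wooden-handled one with the thin grey blade at (147,208), the blue one at (191,245) and the orange one at (190,175). I choose the wooden one, which has the pot beyond its blade.
- **Brush:** the wide one at (357,207) and the thin one at (387,198). I choose the wide one, which has the cup beyond its bristles.

I measure the box centre at about (622,-67) with yaw about 0, and the bar at about (450,17,99), which agrees with the text.

>>> jog_arm:
  commands:
    - [[-460,407,0],[0,0,1.17],60]
    - [[-460,407,0],[0,0,1.17],60]
    - [[-460,407,0],[0,0,1.17],60]
    - [[-460,407,0],[0,0,1.17],60]
    - [[-460,407,0],[0,0,1.17],60]
    - [[-460,407,0],[0,0,1.17],60]
    - [[-460,407,0],[0,0,1.17],60]
    - [[-460,407,0],[0,0,1.17],60]
    - [[-460,407,0],[0,0,1.17],60]
    - [[-460,407,0],[0,0,1.17],60]
    - [[-460,407,0],[0,0,1.17],60]
    - [[-460,407,0],[0,0,1.17],60]

```text
clock: 1.35
ee_pos: [444.3, 28.9, 404.8]
ee_rot: [1.0, 0.002, 0.0, -0.001]
force: [1.6, 0.5, -1.7]
width: 0.701
```

>>> jog_arm:
  commands:
    - [[0,0,0],[0,0,0],60]
    - [[0,0,0],[0,0,0],60]
    - [[0,0,0],[0,0,0],60]
    - [[0,0,0],[0,0,0],60]

```text
clock: 1.75
ee_pos: [444.0, 32.5, 404.5]
ee_rot: [1.0, 0.003, -0.0, -0.0]
force: [0.4, -1.2, -0.5]
width: 0.7
```

Run:
```python
from h import *
print(delta([448,16,101],0.0))
m=vision.camera_model("wrist");im=vision.camera("wrist");save("w1",im);print(m)
print(proj(m,[[447.5,72,99],[447.5,-40,99],[447.5,16,99]]))
```

```text
(array([  4. ,  16.6, 148.5]), array([-0.   ,  0.   ,  0.006]), {'clock': 1.75, 'q': array([-0.78062893,  0.02066804,  0.62518764,  2.01146038, -0.01380769,
        1.11383548, -0.14324399]), 'joint_vel': array([-0.00191355, -0.00208972,  0.00350956, -0.00121227,  0.00185778,
       -0.00059734,  0.00047786]), 'effort': array([ 3.05350162e-01, -1.96477067e+01,  5.43614309e-01, -2.44385076e+01,
        3.00155708e-02,  4.02004851e-03, -2.82183777e-03]), 'ee_pos': array([443.98194547,  32.51761995, 404.49802696]), 'ee_rot': array([ 9.99995160e-01,  3.10043087e-03, -2.32468827e-04, -1.13779894e-04]), 'force': array([ 0.3680117 , -1.24250331, -0.54575048]), 'ft_torque': array([0.02315308, 0.01046663, 0.01345024]), 'width': 0.700318227239771})
{'mtx': array([[274.20124463,   0.        , 254.34020126],
       [  0.        , 274.20124463, 193.39335403],
       [  0.        ,   0.        ,   1.        ]]), 'D': array([-0.04757509,  0.        ,  0.        ,  0.        ,  0.        ]), 'rvec': array([-2.85025296e+00, -8.15103802e-03, -1.48870517e-03]), 'tvec': array([-444.16837606,   -8.38644472,  386.24630008])}
[[258.12945187 146.52999962]
 [257.14622799 248.17819936]
 [257.61558136 200.22009142]]
```

View pics/w1.png

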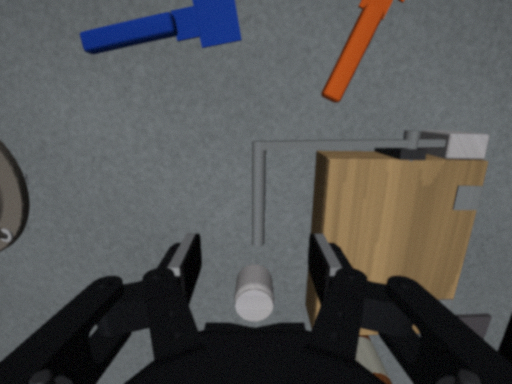

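The wrist view shows the bar upright at column about 258, rows 148–244, and the tin below it at (254,290). The predicted middle from my box pose is (257.6,200), so they agree. Next I check the height against the top view.

Run:
```python
from h import *
im=cv2.imread("pics/w1.png");save("w1c",im[:,:,::-1],(230,120,340,260),5)
T=vision.camera_model("top");W=vision.camera_model("wrist")
S=vision.camera_model("side")
tp=lambda l:np.array(l)/3.4+[90,110]-0.35
sp=lambda l:np.array(l)/4+[140,100]-0.375
print(tri(T,tp([(571,327)]),W,[(258.5,245)]),tri(S,sp([(345,389)]),W,[(258.5,245)]))
print(plane(W,[(258.5,200),(258.5,240),(259,160)],99))
```

```text
[[450.68977624 -32.47998596 107.08595917   3.72696805]] [[448.14664928 -33.98473357 102.74033083   1.69015626]]
[[448.49576035  16.11901897  99.        ]
 [448.96556178 -30.11442355  99.        ]
 [448.57727085  58.40537077  99.        ]]
```

View pics/w1c.png

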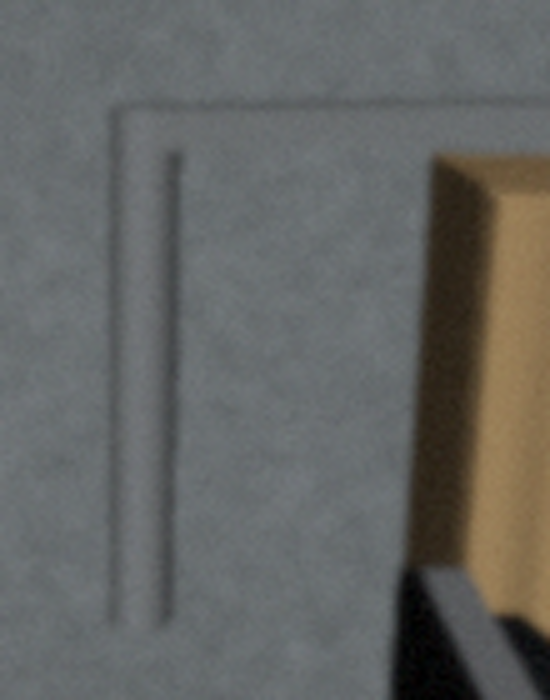

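>>> jog_arm:
  commands:
    - [[4.5,18,50],[0,0,0.006],60]
    - [[4.5,18,100],[0,0,0.006],60]
    - [[4.5,18,125],[0,0,0.006],50]
    - [[4.5,18,140],[0,0,0.006],50]
    - [[4.5,18,147],[0,0,0.006],50]
    - [[4.5,18,147],[0,0,0.006],50]

```text
clock: 2.4
ee_pos: [448.7, 13.7, 257.2]
ee_rot: [1.0, -0.001, -0.001, 0.0]
force: [0.2, -0.1, 0.1]
width: 0.584
```

>>> jog_arm:
  commands:
    - [[0,0,0],[0,0,0],30]
    - [[0,0,0],[0,0,0],10]
    - [[0,0,0],[0,0,0],5]
    - [[0,0,0],[0,0,0],5]
    - [[0,0,0],[0,0,0],5]
    - [[0,0,0],[0,0,0],5]

```text
clock: 3.0
ee_pos: [448.2, 13.1, 258.3]
ee_rot: [1.0, -0.001, -0.001, -0.001]
force: [-4.5, 0.5, 5.7]
width: 0.136
```

Run:
```python
from h import *
s=sensors.sense();print(s["ee_pos"],s["width"],s["force"])
save("w2",vision.camera("wrist"))
save("s2",vision.camera("side"),(120,60,360,260),3)
```

```text
[448.15338303  13.12067696 258.32326872] 0.13585097885622968 [-4.54236552  0.513785    5.69566982]
```

View pics/w2.png

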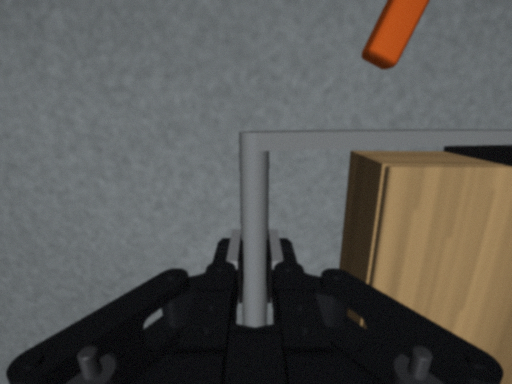

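View pics/s2.png

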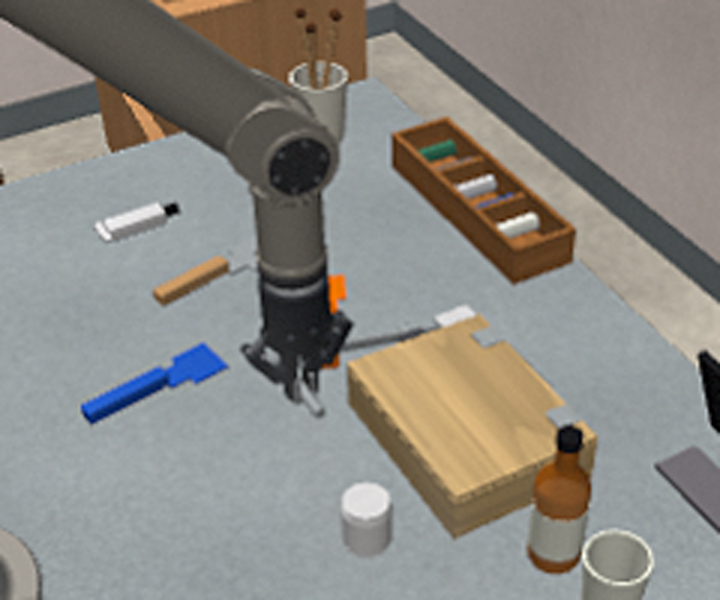

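The bar is pinched: the opening is about 12 mm and the wrist view shows it between the pads at (255,290). Now I press down along its arc.

>>> jog_arm:
  commands:
    - [[-0.5,0,4],[0,0,0],5]
    - [[-1,0,9],[0,0,0],5]
    - [[-2,0,14],[0,0,0],5]
    - [[-3,0,20],[0,0,0],5]
    - [[-3.5,0,26],[0,0,0],5]
    - [[-4,0,32],[0,0,0],5]
    - [[-4,0,38],[0,0,0],5]
    - [[-4,0,44],[0,0,0],5]
    - [[-3.5,0,50],[0,0,0],5]
    - [[-3,0,55],[0,0,0],5]
    - [[-2.5,0,60],[0,0,0],5]
    - [[-2,0,64],[0,0,0],5]

```text
clock: 4.3
ee_pos: [445.9, 13.3, 193.1]
ee_rot: [1.0, -0.001, -0.001, -0.0]
force: [-5.0, 0.3, -0.1]
width: 0.134
```

Run:
```python
from h import *
s=sensors.sense();print(s["ee_pos"],s["width"],s["force"])
save("s3",vision.camera("side"),(120,60,360,260),3)
```

```text
[445.8510701   13.27178291 193.06290464] 0.13404572361738434 [-5.02280354  0.31071165 -0.14859871]
```

View pics/s3.png

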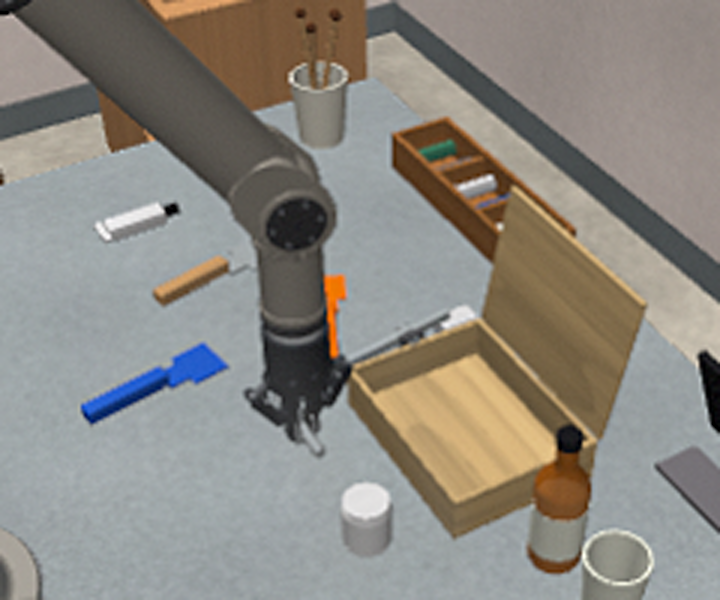

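>>> jog_arm:
  commands:
    - [[0.3,0,3],[0,0,0],5]
    - [[0.6,0,5.5],[0,0,0],5]
    - [[0.8,0,7],[0,0,0],5]
    - [[0.8,0,7],[0,0,0],5]
    - [[0.8,0,7],[0,0,0],5]

```text
clock: 4.85
ee_pos: [446.8, 13.3, 186.2]
ee_rot: [1.0, -0.001, -0.001, -0.0]
force: [-5.6, 1.7, -5.4]
width: 0.135
```

>>> jog_arm:
  commands:
    - [[0,0,0],[0,0,0],15]
    - [[0,0,0],[0,0,0],30]
    - [[0,0,0],[0,0,0],45]
    - [[0,0,0],[0,0,0],45]
    - [[0,0,0],[0,0,0],45]

```text
clock: 5.35
ee_pos: [448.5, 12.9, 187.2]
ee_rot: [1.0, -0.002, 0.001, -0.0]
force: [0.4, 1.0, -0.0]
width: 0.528
```

Run:
```python
from h import *
s=sensors.sense();print(s["ee_pos"],s["width"],s["force"])
save("s4",vision.camera("side"),(120,60,360,260),3)
```

```text
[448.53897726  12.94371911 187.20225243] 0.5282635414959054 [ 0.3591065   1.02325772 -0.02983659]
```

View pics/s4.png

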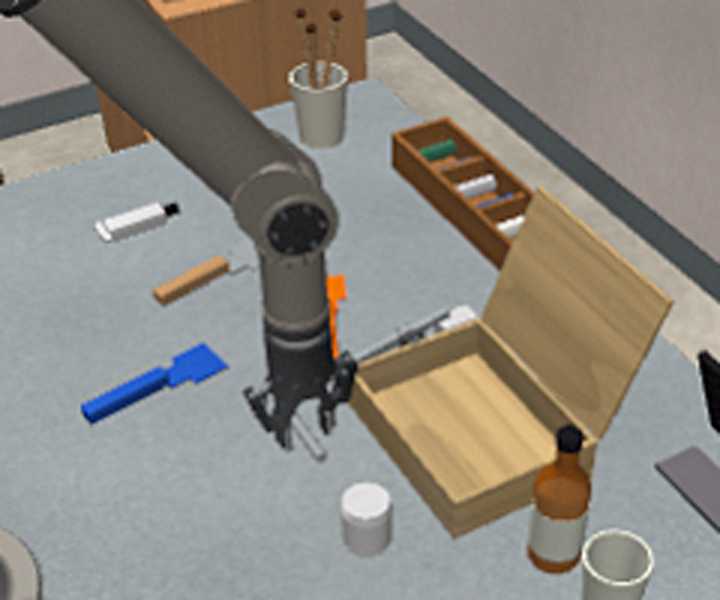

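Run:
```python
from h import *
print(delta([479,376.5,170],0.22+np.pi/2)[:2])
```

```text
(array([  29.9, -363.6, -137.8]), array([-1.000e-03, -1.000e-03,  1.348e+00]))
```

>>> jog_arm:
  commands:
    - [[0,0,-40],[0,0,0],45]
    - [[0,0,-80],[0,0,0],50]
    - [[0,-20,-120],[0,0,0],50]
    - [[30,-364,-138],[0,0,1.35],50]
    - [[30,-364,-138],[0,0,1.35],50]
    - [[30,-364,-138],[0,0,1.35],50]
    - [[30,-364,-138],[0,0,1.35],50]
    - [[30,-364,-138],[0,0,1.35],50]
    - [[30,-364,-138],[0,0,1.35],50]
    - [[30,-364,-138],[0,0,1.35],50]
    - [[30,-364,-138],[0,0,1.35],50]
    - [[30,-364,-138],[0,0,1.35],50]

```text
clock: 6.6
ee_pos: [478.0, 380.1, 324.3]
ee_rot: [0.787, -0.616, 0.0, -0.0]
force: [0.6, -1.6, 0.3]
width: 0.587
```

>>> jog_arm:
  commands:
    - [[0,0,0],[0,0,0],50]
    - [[0,0,0],[0,0,0],50]

```text
clock: 6.8
ee_pos: [478.8, 376.7, 324.6]
ee_rot: [0.789, -0.615, 0.0, 0.0]
force: [-0.4, 0.6, 0.0]
width: 0.585
```

Run:
```python
from h import *
print(delta([479,376.5,170],0.22+np.pi/2))
m=vision.camera_model("wrist");im=vision.camera("wrist");save("w5",im)
np.savez("w5.npz",**{k:np.asarray(v) for k,v in m.items()})
save("t5",vision.camera("top"),(90,110,320,290),3.4)
```

```text
(array([ 0.2, -0.2, -0.4]), array([-0.   , -0.   ,  0.026]), {'clock': 6.8, 'q': array([-1.29261295,  0.50213725,  0.75629118,  1.74193767, -0.38930446,
        1.05371528, -1.72586917]), 'joint_vel': array([ 0.01071073, -0.00902015, -0.00539233,  0.00448513, -0.0020092 ,
       -0.00030929, -0.00400165]), 'effort': array([-5.19776177e-01, -4.05787647e+01,  9.53012913e+00, -2.20251292e+01,
       -1.88021053e-02, -4.38262170e-03, -3.04771482e-02]), 'ee_pos': array([478.758622  , 376.6530783 , 324.62209672]), 'ee_rot': array([ 7.88672339e-01, -6.14813716e-01,  1.83334053e-04,  4.61511100e-05]), 'force': array([-4.33697011e-01,  6.16431961e-01,  2.89895817e-05]), 'ft_torque': array([ 0.04101675, -0.04195282,  0.00933724]), 'width': 0.584574210020984})
```

View pics/w5.png

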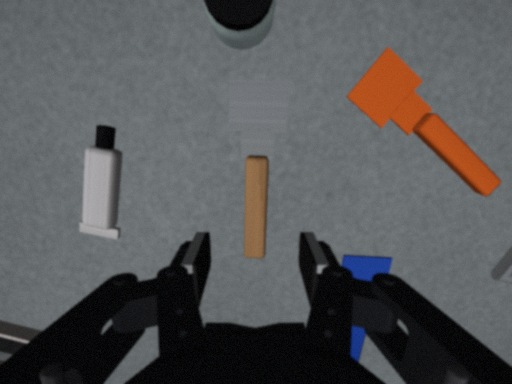

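View pics/t5.png

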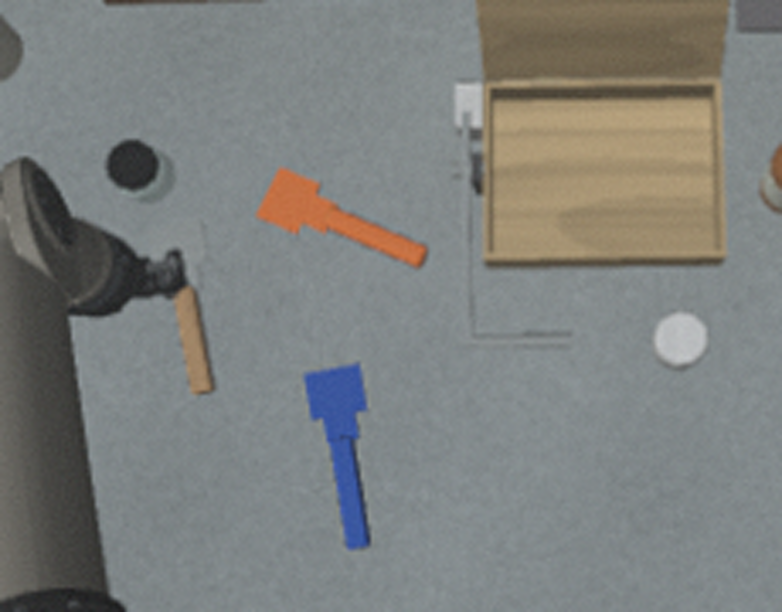

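```bash
cat >> h.py <<'E'
def handle(im,box,lo=(5,75,60),hi=(25,255,255)):
    x0,y0,x1,y1=box
    m=cv2.inRange(cv2.cvtColor(np.ascontiguousarray(im[y0:y1,x0:x1]),cv2.COLOR_RGB2HSV),lo,hi)
    n,l,st,c=cv2.connectedComponentsWithStats(m)
    k=1+st[1:,4].argmax(); ys,xs=np.where(l==k)
    b=cv2.boxPoints(cv2.minAreaRect(np.c_[xs,ys].astype(np.float32)))+[x0,y0]
    e=[np.linalg.norm(b[i]-b[(i+1)%4]) for i in range(4)]
    i=0 if e[0]<e[1] else 1
    ends=np.array([(b[i]+b[i+1])/2,(b[(i+2)%4]+b[(i+3)%4])/2])
    return ends[ends[:,1].argsort()],min(e),max(e)
E
python3 - <<'E'
from h import *
W=vision.camera_model("wrist");T=vision.camera_model("top");S=vision.camera_model("side")
im=cv2.imread("pics/w5.png")[:,:,::-1]
e,a,b=handle(im,(225,140,290,290));print(e,a,b)
print("tri top",tri(T,[[143.5,194.9],[149.0,224.8]],W,e).round(1))
print("tri side",tri(S,[[195.0,147.0],[171.8,158.6]],W,e).round(1))
for z in(10,20):
    p=plane(W,e,z);d=p[0]-p[1];print(z,p.round(1).tolist(),np.linalg.norm(d),np.arctan2(d[1],d[0]))
E
```

```text
[[256.35689735 155.94480562]
 [254.82396126 257.11853409]] 22.012623788192386 101.18534143481732
tri top [[507.2 382.1  14.2   2.3]
 [397.8 356.2  19.6   1.5]]
tri side [[5.086e+02 3.810e+02 1.240e+01 1.600e+00]
 [3.955e+02 3.548e+02 1.440e+01 3.000e-01]]
10 [[507.5, 381.2, 10.0], [392.9, 354.2, 10.0]] 117.6623705721791 0.23168975613628348
20 [[509.0, 381.7, 20.0], [398.5, 355.6, 20.0]] 113.50161294812594 0.23168975613628315
```

Heights triangulate to 12–20 mm and the handle length to 114 mm, both plausible for the wooden-handled scraper. It lies at (257,205) in the wrist view with the pale blade above it and the pot beyond. I go down with a force check near the table.

Run:
```python
from h import *
print(delta([480.5,375,40],0.228+np.pi/2)[:2])
```

```text
(array([  1.8,  -1.2, 129.8]), array([-0.   ,  0.   ,  0.017]))
```

>>> jog_arm:
  commands:
    - [[1.8,-1.2,45],[0,0,0.017],45]
    - [[1.8,-1.2,90],[0,0,0.017],45]
    - [[1.8,-1.2,120],[0,0,0.017],45]
    - [[1.8,-1.2,130],[0,0,0.017],45]
    - [[1.8,-1.2,136],[0,0,0.017],42]
    - [[1.8,-1.2,140],[0,0,0.017],42]
    - [[1.8,-1.2,140],[0,0,0.017],42]

```text
clock: 7.6
ee_pos: [480.9, 375.7, 185.9]
ee_rot: [0.783, -0.622, 0.0, -0.001]
force: [-0.2, 0.2, 0.5]
width: 0.493
```

>>> jog_arm:
  commands:
    - [[0,0,2],[0,0,0],38]
    - [[0,0,4],[0,0,0],38]
    - [[0,0,6],[0,0,0],38]

```text
clock: 7.9
ee_pos: [480.4, 375.7, 179.2]
ee_rot: [0.783, -0.622, -0.0, -0.001]
force: [-0.3, 0.1, 0.2]
width: 0.444
```

Run:
```python
from h import *
save("w6",vision.camera("wrist"))
save("s6",vision.camera("side"),(140,100,260,200),6)
s=sensors.sense();print(s["ee_pos"],s["force"])
```

```text
[480.19332144 375.51170042 178.66042942] [-0.21455397  0.34415558  0.26049999]
```

View pics/w6.png

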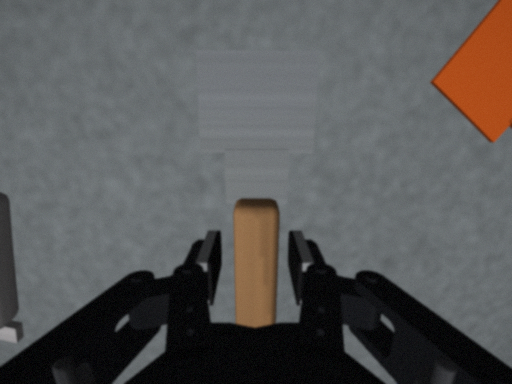

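View pics/s6.png

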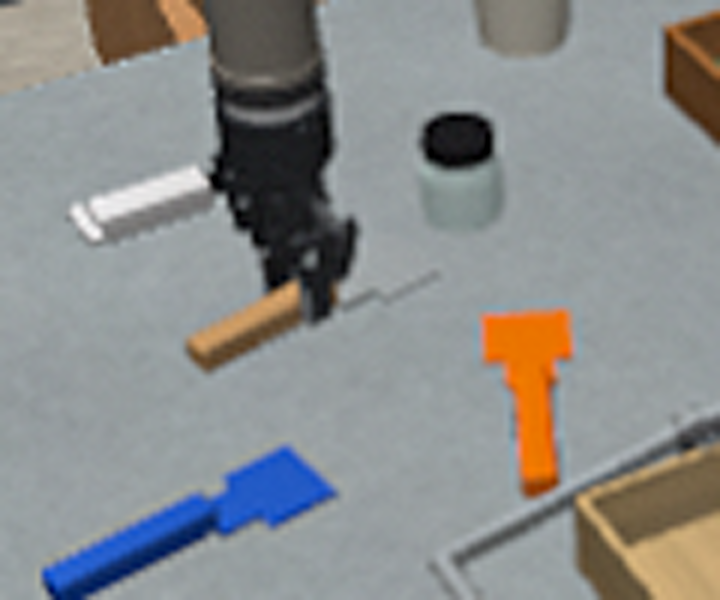

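>>> jog_arm:
  commands:
    - [[0,0,1.5],[0,0,0],36]
    - [[0,0,3],[0,0,0],34]
    - [[0,0,3],[0,0,0],28]

```text
clock: 8.3
ee_pos: [480.2, 375.4, 175.5]
ee_rot: [0.783, -0.623, -0.0, 0.0]
force: [-1.1, -1.1, -0.1]
width: 0.331
```

>>> jog_arm:
  commands:
    - [[0,0,0],[0,0,0],15]
    - [[0,0,0],[0,0,0],15]
    - [[0,0,0],[0,0,0],15]
    - [[0,0,0],[0,0,0],15]
    - [[0,0,0],[0,0,0],15]

```text
clock: 8.8
ee_pos: [480.4, 375.5, 175.8]
ee_rot: [0.783, -0.623, 0.0, -0.0]
force: [1.1, -0.1, 0.2]
width: 0.265
```

Run:
```python
from h import *
s=sensors.sense();print(s["ee_pos"],s["force"],s["width"]*85.4)
```

```text
[480.42888617 375.49361474 175.81913993] [ 1.05162498 -0.10968859  0.2389337 ] 22.614726191259386
```

Run:
```python
from h import *
T=vision.camera_model("top")
tp=lambda l:np.array(l)/3.4+[90,110]-0.35
# outer near-left, near-right ; inner corners at rim ; 
print(plane(T,tp([(486,265),(726,262),(493,258),(717,256),(714,88),(493,88)]),60).round(1))
print(delta([664.5,-77,160],0.0)[:2])
```

```text
[[ 522.8   54.4   60. ]
 [ 523.6 -191.7   60. ]
 [ 530.1   47.2   60. ]
 [ 529.9 -182.6   60. ]
 [ 709.  -184.6   60. ]
 [ 711.6   47.8   60. ]]
(array([ 482.3,  -77.7, -139.2]), array([-0.   , -0.   , -1.344]))
```

>>> jog_arm:
  commands:
    - [[0,0,-10],[0,0,0],15]
    - [[0,0,-30],[0,0,0],15]
    - [[0,0,-60],[0,0,0],15]
    - [[0,0,-100],[0,0,0],15]
    - [[0,0,-140],[0,0,0],15]
    - [[0,0,-140],[0,0,0],15]
    - [[0,0,-140],[0,0,0],15]

```text
clock: 9.5
ee_pos: [480.3, 375.5, 316.9]
ee_rot: [0.783, -0.622, -0.0, -0.001]
force: [-0.6, -0.3, -1.7]
width: 0.263
```

Run:
```python
from h import *
s=sensors.sense();print(s["width"]*85.4)
print(delta([480,-77,160],0.0)); print(delta([664.5,-77,160],0.0)[:2])
save("w7",vision.camera("wrist"))
save("s7",vision.camera("side"),(140,60,260,160),6)
```

```text
22.429663869240322
(array([440.8, 102.1,   1. ]), array([-2.000e-03,  1.000e-03, -1.344e+00]), {'clock': 9.5, 'q': array([-1.28927151,  0.51317462,  0.75799043,  1.74869033, -0.40343126,
        1.03983178, -1.73126822]), 'joint_vel': array([ 0.00782584,  0.03350004, -0.02768178,  0.03805912, -0.00411734,
       -0.00062052,  0.00118606]), 'effort': array([ 2.07241215e-01, -4.35132337e+01,  1.07836550e+01, -2.32021844e+01,
        3.96544486e-02, -8.48177355e-02, -7.94456777e-03]), 'ee_pos': array([480.29846278, 375.47554668, 316.87954683]), 'ee_rot': array([ 7.82625481e-01, -6.22491994e-01, -2.57059475e-04, -1.00439536e-03]), 'force': array([-0.59124619, -0.32555378, -1.7448914 ]), 'ft_torque': array([-0.04284162,  0.0270675 , -0.00681498]), 'width': 0.2626424340660459})
(array([482.3, -77.7,   1.2]), array([-2.000e-03,  1.000e-03, -1.344e+00]))
```

View pics/w7.png

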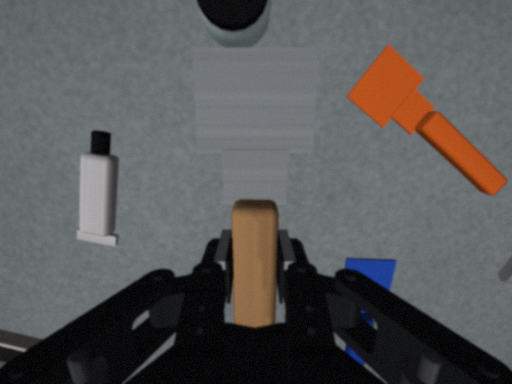

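View pics/s7.png

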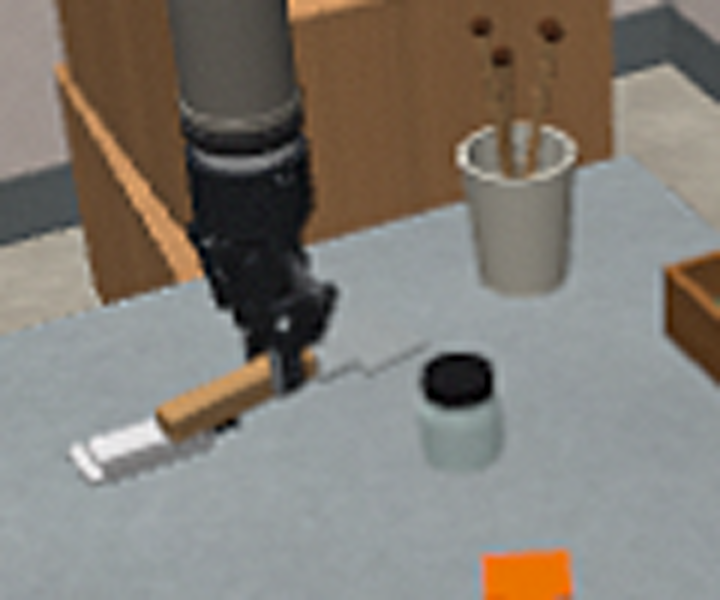

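Gripped and flat (22.4 mm). Now I carry it to the box, swinging the blade to +y.

>>> jog_arm:
  commands:
    - [[468,-15,0],[0,0,-1.344],15]
    - [[468,-15,0],[0,0,-1.344],15]
    - [[468,-15,0],[0,0,-1.344],15]
    - [[468,-15,0],[0,0,-1.344],15]
    - [[468,-15,0],[0,0,-1.344],15]
    - [[468,-15,0],[0,0,-1.344],15]
    - [[468,-15,0],[0,0,-1.344],15]
    - [[468,-15,0],[0,0,-1.344],15]
    - [[468,-15,0],[0,0,-1.344],15]
    - [[468,-15,0],[0,0,-1.344],15]
    - [[468,-15,0],[0,0,-1.344],15]
    - [[468,-15,0],[0,0,-1.344],15]

```text
clock: 10.8
ee_pos: [599.5, -77.7, 314.0]
ee_rot: [1.0, -0.001, -0.002, -0.0]
force: [-0.9, 0.6, -1.2]
width: 0.263
```

Run:
```python
from h import *
s=sensors.sense();print(s["width"]*85.4)
print(delta([663.5,-77,160],0.0)[:2]);print(s["ee_pos"],s["q"])
save("t8",vision.camera("top"),(150,80,350,240),4)
save("s8",vision.camera("side"),(120,60,360,260),3)
```

```text
22.49171018337522
(array([64. , -0.8, -1.2]), array([-0.001,  0.003, -0.002]))
[599.53556832 -77.69024269 313.99168453] [-0.34711887  0.45047905  0.53478445  1.75799531 -0.26537869  1.00899813
  0.28516161]
```

View pics/t8.png

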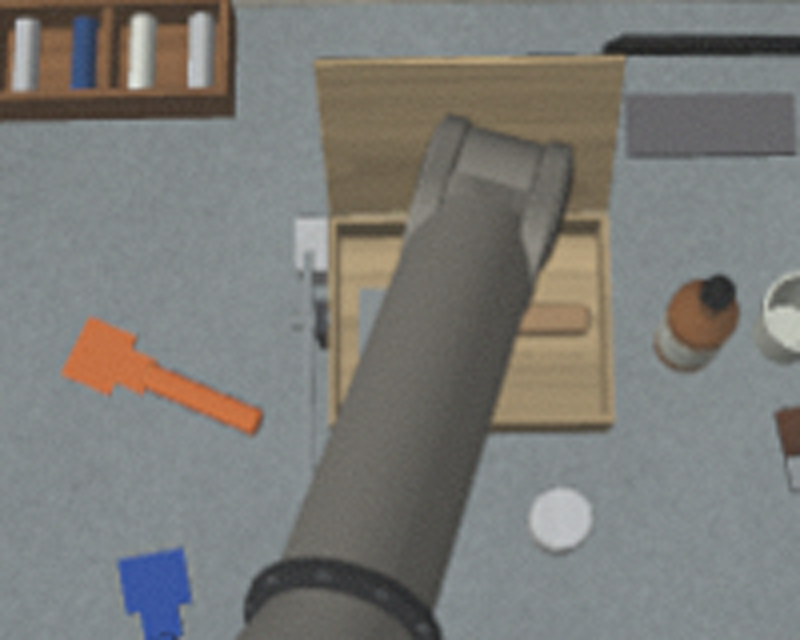

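View pics/s8.png

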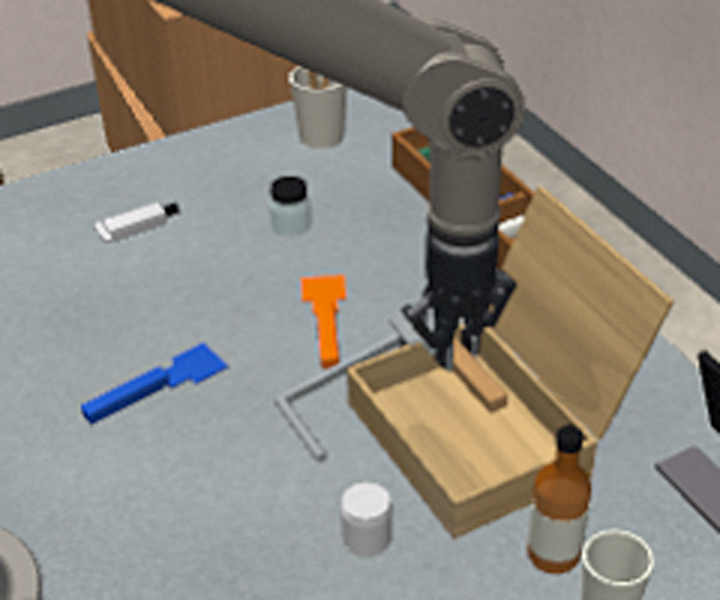

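>>> jog_arm:
  commands:
    - [[32,-0.5,0],[0,0,-0.002],15]
    - [[64,-0.5,0],[0,0,-0.002],15]
    - [[64,-0.5,30],[0,0,-0.002],15]
    - [[64,-0.5,60],[0,0,-0.002],15]
    - [[64,-0.5,85],[0,0,-0.002],15]
    - [[64,-0.5,105],[0,0,-0.002],15]
    - [[64,-0.5,117],[0,0,-0.002],15]
    - [[64,-0.5,123],[0,0,-0.002],15]
    - [[64,-0.5,123],[0,0,-0.002],15]

```text
clock: 11.8
ee_pos: [664.1, -75.7, 192.2]
ee_rot: [1.0, 0.002, -0.001, -0.0]
force: [0.0, 0.3, -1.2]
width: 0.27
```

Run:
```python
from h import *
print(delta([663.5,-77,28],0.0))
save("w9",vision.camera("wrist"))
save("s9",vision.camera("side"),(220,100,360,220),5)
```

```text
(array([-0.6,  1.3,  9.2]), array([-0.   ,  0.001,  0.003]), {'clock': 11.8, 'q': array([-0.26443741,  0.69410838,  0.45166207,  1.67218811, -0.37641115,
        0.86381258,  0.34738818]), 'joint_vel': array([ 0.00432835, -0.02130998,  0.01634843, -0.02019427,  0.00307323,
        0.00730996, -0.0006137 ]), 'effort': array([-4.13648423e-02, -5.26513410e+01,  8.86024654e+00, -1.94164234e+01,
       -4.15981456e-03, -6.62346510e-02,  1.22711333e-02]), 'ee_pos': array([664.08373892, -75.71053197, 192.16081515]), 'ee_rot': array([ 9.99998478e-01,  1.65199076e-03, -5.25627877e-04, -1.95876791e-04]), 'force': array([ 0.02815912,  0.34539836, -1.20179701]), 'ft_torque': array([-0.02844221, -0.0061107 ,  0.00035481]), 'width': 0.2696802047218062})
```

View pics/w9.png

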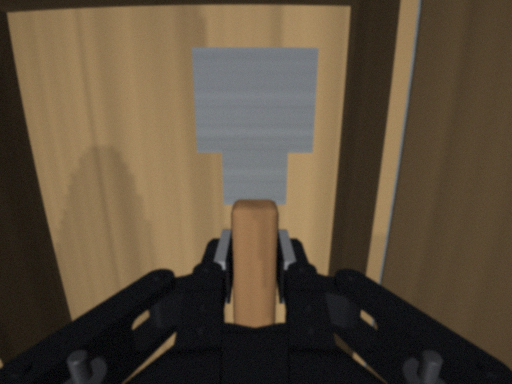

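View pics/s9.png

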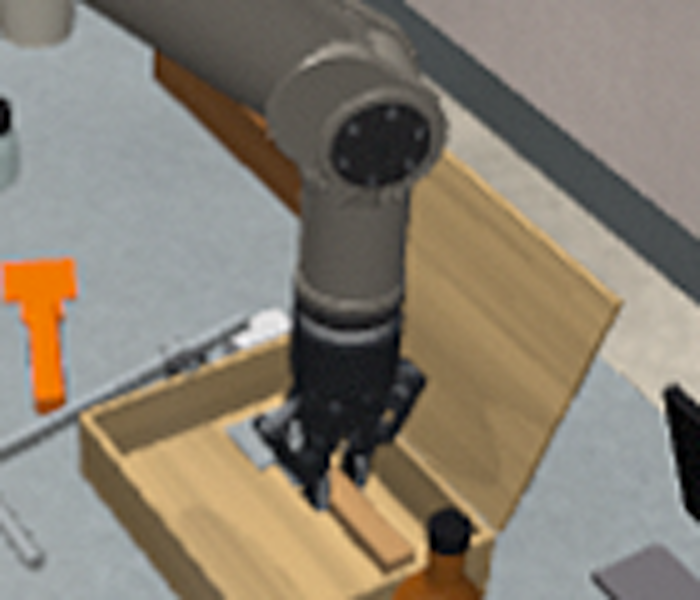

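>>> jog_arm:
  commands:
    - [[-2,1,4],[0,0,0],15]
    - [[-2,1,7],[0,0,0],15]
    - [[-2,1,9],[0,0,0],15]
    - [[-2,1,10],[0,0,0],15]
    - [[-2,1,10],[0,0,0],15]

```text
clock: 12.4
ee_pos: [662.2, -77.6, 182.6]
ee_rot: [1.0, 0.001, -0.0, -0.0]
force: [-0.3, 0.7, -0.9]
width: 0.27
```

>>> jog_arm:
  commands:
    - [[0,0,0],[0,0,0],26]
    - [[0,0,0],[0,0,0],30]
    - [[0,0,0],[0,0,0],36]
    - [[0,0,0],[0,0,0],38]
    - [[0,0,-10],[0,0,0],38]
    - [[0,0,-40],[0,0,0],38]
    - [[0,0,-80],[0,0,0],38]
    - [[0,0,-130],[0,0,0],40]
    - [[0,0,-130],[0,0,0],40]

```text
clock: 13.3
ee_pos: [665.3, -79.0, 321.9]
ee_rot: [1.0, 0.001, 0.008, 0.001]
force: [0.4, -0.1, 0.2]
width: 0.467
```

Run:
```python
from h import *
print(delta([480,-67,160],0.0)[:2],delta([448.5,-387,160],-1.39)[:2])
save("w10",vision.camera("wrist"))
```

```text
(array([-185.4,  -12.4,    3.8]), array([ 0.001, -0.017,  0.002])) (array([-217.4,  307.6,    3.7]), array([-0.011, -0.015,  1.392]))
```

View pics/w10.png

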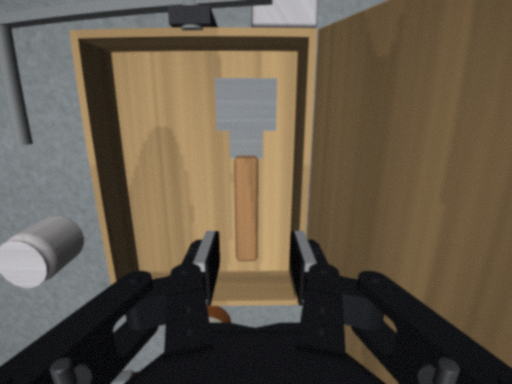

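The scraper lies flat in the far half of the box: handle at (246,210), blade at (246,105) in the wrist view. Next the brush, going round in front of the flask.

>>> jog_arm:
  commands:
    - [[-50,0,2],[0,0,0],50]
    - [[-100,0,2],[0,0,0],50]
    - [[-150,0,2],[0,0,0],50]
    - [[-190,20,2],[0,0,0.1],50]
    - [[-217,60,2],[-0.01,-0.015,1.39],50]
    - [[-217,110,2],[-0.01,-0.015,1.39],50]
    - [[-217,308,2],[-0.01,-0.015,1.39],50]
    - [[-217,308,2],[-0.01,-0.015,1.39],50]
    - [[-217,308,2],[-0.01,-0.015,1.39],50]
    - [[-217,308,2],[-0.01,-0.015,1.39],50]
    - [[-217,308,2],[-0.01,-0.015,1.39],50]
    - [[-217,308,2],[-0.01,-0.015,1.39],50]

```text
clock: 14.55
ee_pos: [444.7, -388.2, 310.1]
ee_rot: [0.794, -0.608, -0.007, 0.005]
force: [-2.0, 0.9, -1.4]
width: 0.586
```

>>> jog_arm:
  commands:
    - [[0,0,0],[0,0,0],50]
    - [[0,0,0],[0,0,0],50]
    - [[0,0,0],[0,0,0],50]

```text
clock: 14.85
ee_pos: [446.0, -385.6, 310.5]
ee_rot: [0.798, -0.603, -0.007, 0.004]
force: [-0.4, -0.1, -0.2]
width: 0.588
```

Run:
```python
from h import *
W=vision.camera_model("wrist");im=vision.camera("wrist");save("w11",im)
s=sensors.sense();print(s["ee_pos"],s["q"])
T=vision.camera_model("top");S=vision.camera_model("side")
e,a,b=handle(im,(215,140,300,300));print(e,a,b)
et=[[355.1,201.0],[361.7,229.3]];es=[[290.9,284.8],[263.1,306.4]]
print(proj(W,[[478,-382,20],[375,-400,20]]))
print("top",tri(T,et,W,e).round(1).tolist(),"side",tri(S,es,W,e).round(1).tolist())
p=plane(W,e,20);d=p[0]-p[1];print(p.round(1).tolist(),np.linalg.norm(d),np.arctan2(d[1],d[0]))
```

```text
[ 446.00158967 -385.63690241  310.60551296] [-0.02294585  0.54376165  0.90426177  1.79979128 -0.47630764  1.04916115
 -0.23415438]
[[263.75609589 153.19512177]
 [252.82926083 251.53659821]] 21.6445757405672 98.94666105410496
[[261.33520948 152.65978422]
 [250.44733937 250.98850339]]
top [[477.3, -384.1, 9.8, 2.3], [375.2, -401.2, 19.4, 3.1]] side [[479.1, -385.4, 19.4, 2.9], [372.4, -404.1, 14.0, 1.7]]
[[478.1, -384.3, 20.0], [375.1, -402.6, 20.0]] 104.67894922848322 0.1753598957853798
```

View pics/w11.png

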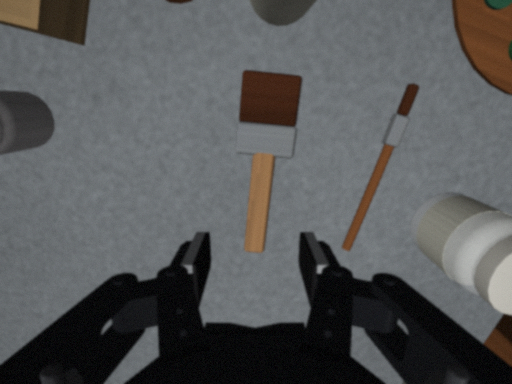

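The wide brush is in view: bristles (271,97), ferrule (267,140), handle (259,203). The thin brush at (382,170) is the other one. The handle measures 105 mm long and stands about 10–19 mm high, as it should.

Run:
```python
from h import *
print(delta([448.8,-389.5,30],0.176+np.pi/2)[:2])
```

```text
(array([  5.2,  -3.4, 125.5]), array([0.014, 0.005, 0.099]))
```

>>> jog_arm:
  commands:
    - [[5.2,-3.4,0],[0.014,0.005,0.099],45]
    - [[5.2,-3.4,45],[0.014,0.005,0.099],45]
    - [[5.2,-3.4,90],[0.014,0.005,0.099],42]
    - [[5.2,-3.4,112],[0.014,0.005,0.099],42]
    - [[5.2,-3.4,124],[0.014,0.005,0.099],40]
    - [[5.2,-3.4,130],[0.014,0.005,0.099],40]
    - [[5.2,-3.4,130],[0.014,0.005,0.099],40]

```text
clock: 15.6
ee_pos: [448.7, -390.3, 180.9]
ee_rot: [0.766, -0.643, 0.0, 0.0]
force: [1.2, -0.2, -0.5]
width: 0.47
```

Run:
```python
from h import *
print(delta([448.8,-389.5,21],0.176+np.pi/2))
save("w12",vision.camera("wrist"))
```

```text
(array([-0.7, -0.2,  4.9]), array([ 0.   , -0.001, -0.002]), {'clock': 15.6, 'q': array([ 0.08240692,  0.71257544,  0.77280576,  1.8730836 , -0.66344297,
        0.83276816, -0.19444013]), 'joint_vel': array([-0.00721294, -0.01764428,  0.02162959, -0.01505712,  0.00477434,
        0.00589523, -0.00594157]), 'effort': array([ 1.63367526e-01, -4.41050971e+01,  1.26483858e+01, -1.56242108e+01,
       -1.71867327e-02, -5.40465920e-02,  2.83337000e-02]), 'ee_pos': array([ 448.70435138, -390.26402299,  180.9400013 ]), 'ee_rot': array([ 7.66001775e-01, -6.42838216e-01,  2.79832168e-04,  4.81123822e-04]), 'force': array([ 1.15535451, -0.16237494, -0.45891656]), 'ft_torque': array([-0.04214409,  0.01642806, -0.01153574]), 'width': 0.4698732600170374})
```

View pics/w12.png

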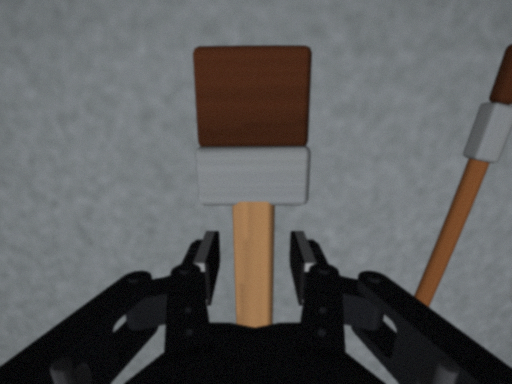

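The handle at (253,260) is centred between the pads and square to them.

>>> jog_arm:
  commands:
    - [[-0.5,0,2],[0,0,0],36]
    - [[-0.5,0,4],[0,0,0],32]
    - [[-0.5,0,5],[0,0,0],28]
    - [[-0.5,0,5],[0,0,0],12]
    - [[-0.5,0,5],[0,0,0],12]
    - [[-0.5,0,5],[0,0,0],12]
    - [[-0.5,0,5],[0,0,0],12]
    - [[-0.5,0,5],[0,0,0],12]

```text
clock: 16.45
ee_pos: [448.5, -389.6, 175.9]
ee_rot: [0.766, -0.643, 0.0, 0.0]
force: [-0.4, 1.8, 4.5]
width: 0.242
```

>>> jog_arm:
  commands:
    - [[0,0,-10],[0,0,0],12]
    - [[0,0,-30],[0,0,0],12]
    - [[0,0,-60],[0,0,0],12]
    - [[0,0,-100],[0,0,0],12]
    - [[0,0,-135],[0,0,0],12]
    - [[0,0,-135],[0,0,0],12]
    - [[0,0,-135],[0,0,0],12]

```text
clock: 17.15
ee_pos: [448.4, -389.4, 311.1]
ee_rot: [0.766, -0.643, 0.0, 0.0]
force: [-0.7, 0.4, -1.1]
width: 0.24
```

Run:
```python
from h import *
s=sensors.sense();print(s["width"]*85.4,s["force"])
print(delta([450,-200,155],-.9)[:2]);print(delta([450,-82.5,155],0.0)[:2],delta([579.5,-82.5,155],0.0)[:2])
save("w13",vision.camera("wrist"))
save("s13",vision.camera("side"),(200,160,360,320),4)
```

```text
20.454559192371903 [-0.68943159  0.37354487 -1.1302023 ]
(array([-186.3,  -34.3,    0.9]), array([ 0.   , -0.001, -0.497]))
(array([-302. ,  -54.7,    0.7]), array([ 1.000e-03, -1.000e-03, -1.397e+00])) (array([-279.6, -182.2,    0.8]), array([ 1.000e-03, -1.000e-03, -1.397e+00]))
```

View pics/w13.png

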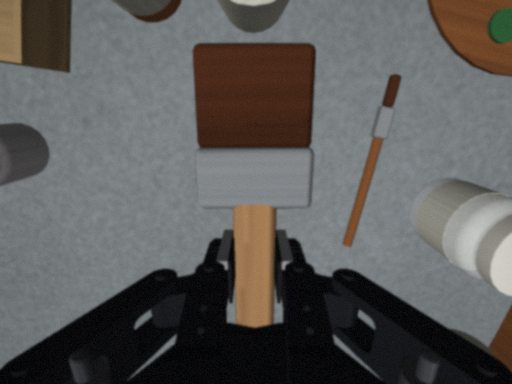

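View pics/s13.png

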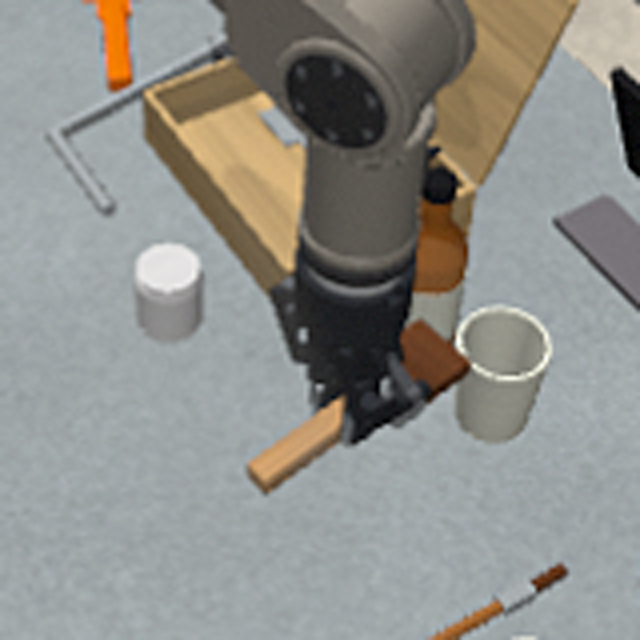

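>>> jog_arm:
  commands:
    - [[0,30,0],[0,0,-0.15],12]
    - [[-40,20,0],[0,0,-0.3],12]
    - [[-80,10,0],[0,0,-0.45],12]
    - [[-130,0,0],[0,0,-0.6],12]
    - [[-180,-10,0],[0,0,-0.75],12]
    - [[-220,-20,0],[0,0,-0.9],12]
    - [[-260,-25,0],[0,0,-1.05],12]
    - [[-306,-30,0],[0,0,-1.2],12]
    - [[-306,-30,0],[0,0,-1.35],12]
    - [[-306,-30,0],[0,0,-1.397],12]
    - [[-306,-30,0],[0,0,-1.397],12]
    - [[-306,-30,0],[0,0,-1.397],12]

```text
clock: 18.45
ee_pos: [424.6, -83.0, 309.6]
ee_rot: [1.0, -0.001, -0.001, 0.001]
force: [0.7, -0.6, -1.2]
width: 0.239
```

Run:
```python
from h import *
s=sensors.sense();print(s["width"]*85.4,s["ee_pos"])
print(delta([579.5,-82.5,155],0.0)[:2])
```

```text
20.416969538131035 [424.60014531 -83.01722292 309.61209332]
(array([154.9,  -0.7,  -0.8]), array([ 0.001,  0.003, -0.001]))
```

>>> jog_arm:
  commands:
    - [[50,-0.5,0],[0,0.002,0],12]
    - [[100,-0.5,0],[0,0.002,0],12]
    - [[140,-0.5,0],[0,0.002,0],12]
    - [[155,-0.5,0],[0,0.002,0],12]
    - [[155,-0.5,30],[0,0.002,0],12]
    - [[155,-0.5,60],[0,0.002,0],12]
    - [[155,-0.5,85],[0,0.002,0],12]
    - [[155,-0.5,105],[0,0.002,0],12]
    - [[155,-0.5,113],[0,0.002,0],12]
    - [[155,-0.5,116],[0,0.002,0],12]
    - [[155,-0.5,116],[0,0.002,0],12]

```text
clock: 19.55
ee_pos: [580.2, -82.8, 194.4]
ee_rot: [1.0, -0.0, 0.001, 0.001]
force: [-1.1, 0.5, -1.3]
width: 0.24
```

Run:
```python
from h import *
print(delta([579.5,-82.5,27.5],0.0))
save("w14",vision.camera("wrist"))
save("s14",vision.camera("side"),(220,100,360,220),5)
```

```text
(array([-0.7, -0.3, 11.9]), array([ 0.001, -0.001, -0.001]), {'clock': 19.55, 'q': array([-0.33999218,  0.59298844,  0.5393601 ,  1.88549286, -0.42103481,
        0.77578459,  0.42918739]), 'joint_vel': array([-0.00467763, -0.01838307,  0.00730569, -0.01117408,  0.001546  ,
        0.0026323 ,  0.00048918]), 'effort': array([ 8.97262897e-02, -4.45140731e+01,  8.52187961e+00, -1.75119925e+01,
       -2.29851919e-02, -4.87490528e-03,  8.55138438e-03]), 'ee_pos': array([580.21600376, -82.76365595, 194.42008985]), 'ee_rot': array([ 9.99999570e-01, -2.52181274e-04,  7.29910130e-04,  5.12615594e-04]), 'force': array([-1.12929461,  0.47627931, -1.32444611]), 'ft_torque': array([-0.02973194, -0.00220487,  0.00762183]), 'width': 0.24033603822477528})
```

View pics/w14.png

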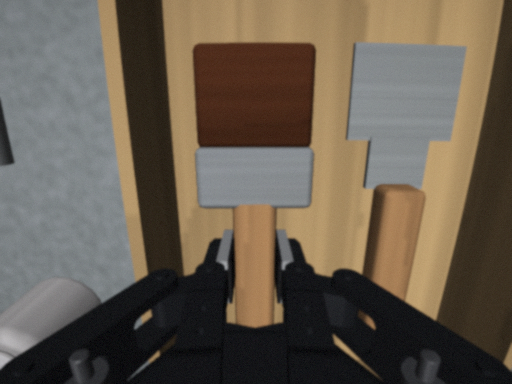

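View pics/s14.png

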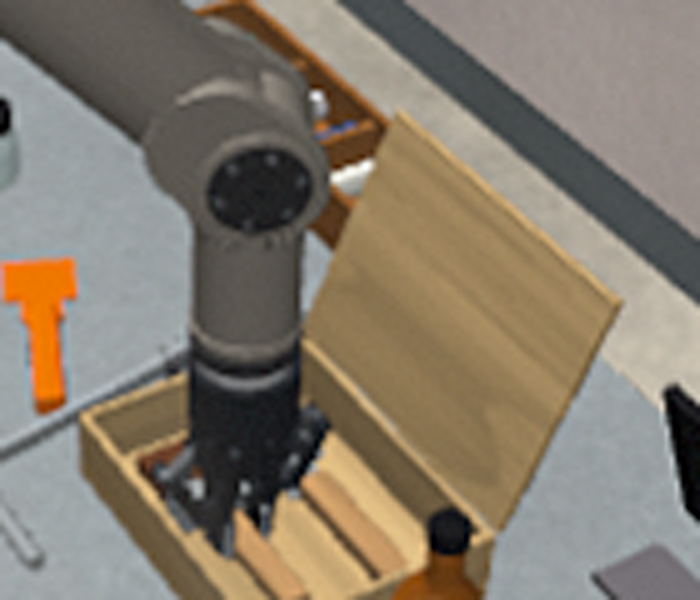

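>>> jog_arm:
  commands:
    - [[2,0,4],[0,0,0],12]
    - [[2,0,8],[0,0,0],12]
    - [[2,0,10.5],[0,0,0],12]
    - [[2,0,12],[0,0,0],12]
    - [[2,0,12],[0,0,0],12]

```text
clock: 20.15
ee_pos: [582.0, -82.4, 182.1]
ee_rot: [1.0, 0.0, 0.0, 0.0]
force: [0.3, -0.6, -1.6]
width: 0.243
```

>>> jog_arm:
  commands:
    - [[0,0,0],[0,0,0],24]
    - [[0,0,0],[0,0,0],28]
    - [[0,0,0],[0,0,0],34]
    - [[0,0,0],[0,0,0],36]
    - [[0,0,-10],[0,0,0],36]
    - [[0,0,-40],[0,0,0],38]
    - [[0,0,-80],[0,0,0],38]
    - [[0,0,-130],[0,0,0],40]
    - [[0,0,-130],[0,0,0],40]

```text
clock: 21.05
ee_pos: [583.7, -84.0, 319.3]
ee_rot: [1.0, -0.0, 0.006, 0.001]
force: [0.7, -0.7, 0.6]
width: 0.473
```

Run:
```python
from h import *
print(delta([447,13,140],0.0))
save("w15",vision.camera("wrist"))
save("s15",vision.camera("side"),(120,60,360,260),3)
```

```text
(array([-137.1,  -96.9,   22.5]), array([ 0.001, -0.013, -0.001]), {'clock': 21.05, 'q': array([-0.42104289,  0.43529523,  0.63996464,  1.79757282, -0.30599012,
        0.99557627,  0.33889305]), 'joint_vel': array([ 0.01309497,  0.05875636, -0.04294066,  0.07803849, -0.02735907,
       -0.04701628,  0.01978159]), 'effort': array([ -1.09380405, -40.01490712,   6.91694543, -21.11667752,
         0.0721146 ,   0.58322551,  -0.13035768]), 'ee_pos': array([583.74519276, -83.98167849, 319.34360705]), 'ee_rot': array([ 9.99979035e-01, -3.46889643e-04,  6.43685024e-03,  6.12754842e-04]), 'force': array([ 0.6572453 , -0.74516033,  0.6337775 ]), 'ft_torque': array([-0.02013692, -0.0040406 ,  0.02880662]), 'width': 0.4727826604584517})
```

View pics/w15.png

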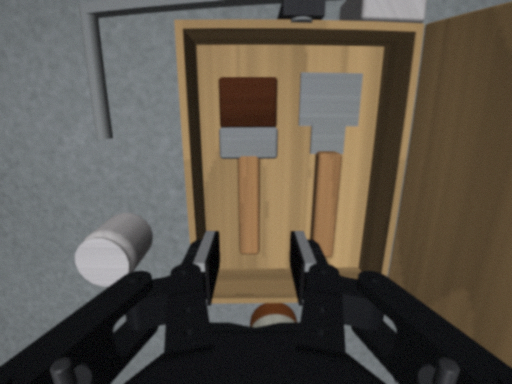

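View pics/s15.png

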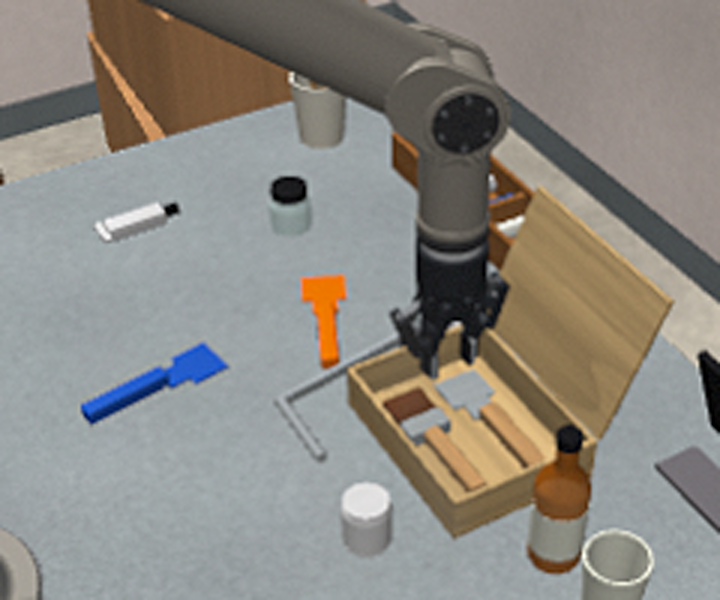

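Brush at (248,165) and scraper at (325,165) lie flat side by side. Back to the pedal bar, which is now down.

>>> jog_arm:
  commands:
    - [[-45,-30,0],[0,-0.013,0],45]
    - [[-90,-62,0],[0,-0.013,0],45]
    - [[-137,-97,10],[0,-0.013,0],45]
    - [[-137,-97,50],[0,-0.013,0],45]
    - [[-137,-97,70],[0,-0.013,0],45]
    - [[-137,-97,70],[0,-0.013,0],45]

```text
clock: 21.75
ee_pos: [441.8, 15.0, 239.0]
ee_rot: [1.0, 0.001, -0.01, 0.001]
force: [0.1, -0.6, 0.6]
width: 0.53
```

Run:
```python
from h import *
print(delta([446.5,13,32],0.0)[:2])
W=vision.camera_model("wrist");save("w16",vision.camera("wrist"))
print(proj(W,[[446.5,60,28],[446.5,30,28]]))
```

```text
(array([ 5.8,  1.9, 51.9]), array([0.003, 0.021, 0.001]))
[[268.14089182 155.00333116]
 [267.47067876 198.68479348]]
```

View pics/w16.png

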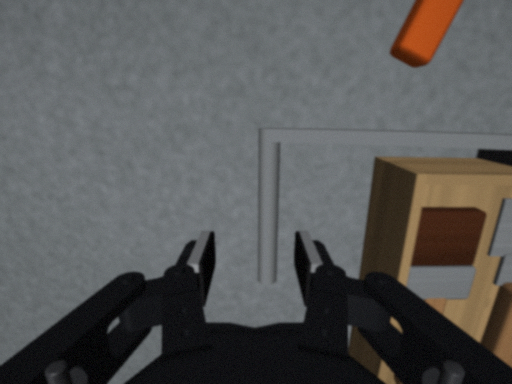

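The bar is seen at column 269, against a predicted 268. I go down onto it and pinch.

>>> jog_arm:
  commands:
    - [[5.8,1.9,0],[0.003,0.021,0],45]
    - [[5.8,1.9,25],[0.003,0.021,0],45]
    - [[5.8,1.9,42],[0.003,0.021,0],45]
    - [[5.8,1.9,50],[0.003,0.021,0],45]
    - [[5.8,1.9,51],[0.003,0.021,0],45]
    - [[5.8,1.9,51],[0.003,0.021,0],45]

```text
clock: 22.4
ee_pos: [450.9, 12.3, 191.6]
ee_rot: [1.0, -0.0, 0.005, -0.001]
force: [-1.1, -0.5, 0.1]
width: 0.523
```

>>> jog_arm:
  commands:
    - [[0,0,0],[0,0,0],30]
    - [[0,0,0],[0,0,0],20]
    - [[0,0,0],[0,0,0],5]
    - [[0,0,0],[0,0,0],5]
    - [[0,0,0],[0,0,0],5]
    - [[0,0,0],[0,0,0],5]

```text
clock: 23.0
ee_pos: [446.8, 12.4, 190.9]
ee_rot: [1.0, 0.0, -0.001, -0.002]
force: [-9.8, 0.2, 12.3]
width: 0.136
```

Run:
```python
from h import *
s=sensors.sense();print(s["ee_pos"],s["force"],s["width"]*85.4)
save("w17",vision.camera("wrist"))
save("s17",vision.camera("side"),(120,60,360,260),3)
```

```text
[446.75802556  12.40628251 190.86435846] [-9.84060346  0.24325856 12.29994646] 11.607068365003682
```

View pics/w17.png

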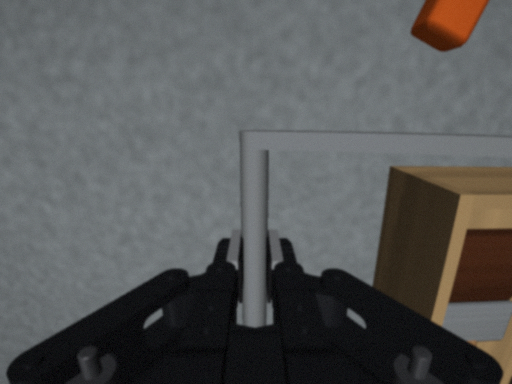

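View pics/s17.png

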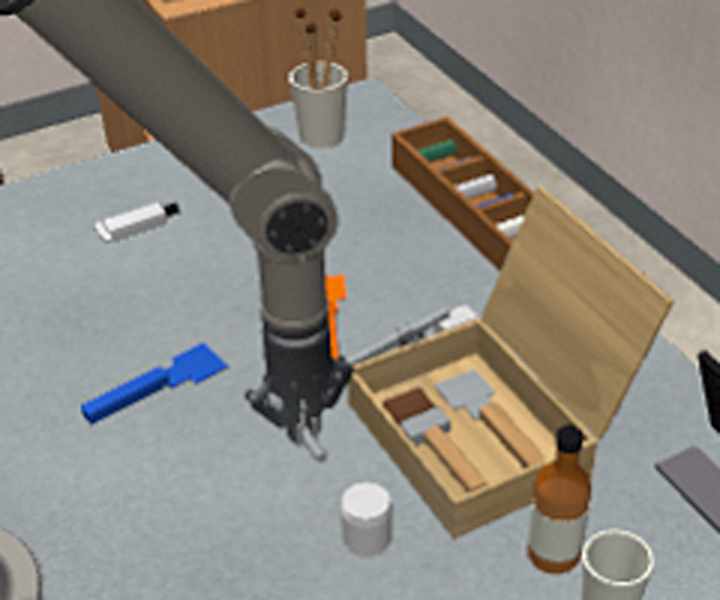

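The pinch sits a little near the tips and strains about 10 N sideways, so I regrip slightly deeper and centred.

>>> jog_arm:
  commands:
    - [[0,0,0],[0,0,0],15]
    - [[0,0,0],[0,0,0],25]
    - [[-2,0,2],[0,0,0],30]
    - [[-4,0,4],[0,0,0],30]
    - [[-4,0,5],[0,0,0],30]
    - [[-4,0,5],[0,0,0],30]

```text
clock: 23.7
ee_pos: [446.2, 12.6, 185.8]
ee_rot: [1.0, 0.0, 0.005, -0.001]
force: [0.7, 0.2, -1.5]
width: 0.353
```

>>> jog_arm:
  commands:
    - [[0,0,0],[0,0,0],20]
    - [[0,0,0],[0,0,0],5]
    - [[0,0,0],[0,0,0],5]
    - [[0,0,0],[0,0,0],5]
    - [[0,0,0],[0,0,0],5]

```text
clock: 24.2
ee_pos: [445.4, 12.5, 186.0]
ee_rot: [1.0, 0.0, 0.003, -0.001]
force: [-3.5, -0.1, 5.9]
width: 0.138
```

>>> jog_arm:
  commands:
    - [[-0.2,0,-2],[0,0,0],5]
    - [[-0.5,0,-4],[0,0,0],5]
    - [[-1,0,-7],[0,0,0],5]
    - [[-1.3,0,-10],[0,0,0],5]
    - [[-1.6,0,-13],[0,0,0],5]
    - [[-2,0,-16],[0,0,0],5]
    - [[-2.2,0,-19],[0,0,0],5]
    - [[-2.5,0,-22],[0,0,0],5]
    - [[-2.7,0,-25],[0,0,0],5]
    - [[-2.8,0,-28],[0,0,0],5]
    - [[-2.9,0,-30],[0,0,0],5]
    - [[-3,0,-32],[0,0,0],5]

```text
clock: 25.4
ee_pos: [442.3, 12.5, 218.1]
ee_rot: [1.0, 0.0, 0.004, -0.001]
force: [-5.8, -0.4, -1.4]
width: 0.136
```

Run:
```python
from h import *
s=sensors.sense();print(s["ee_pos"],s["force"],s["width"]*85.4)
save("s18",vision.camera("side"),(120,60,360,260),3)
```

```text
[442.3398734   12.52592828 218.11578728] [-5.77466006 -0.41753034 -1.42818608] 11.653706407919632
```

View pics/s18.png

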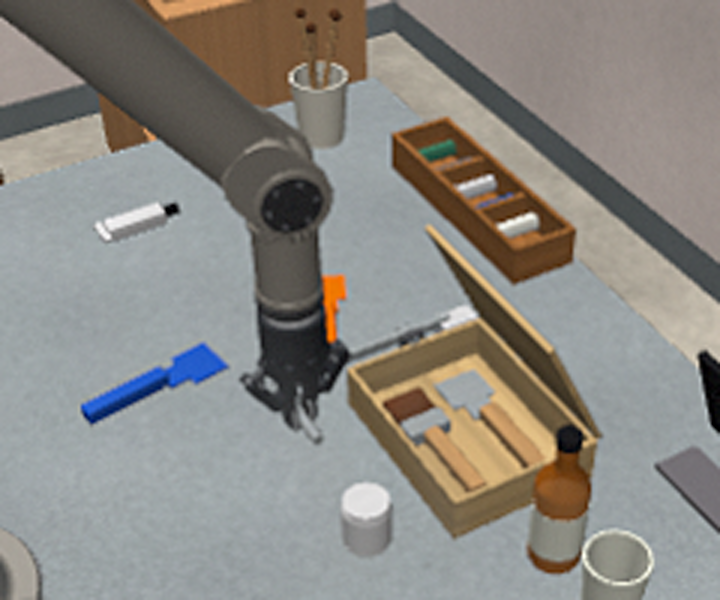

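>>> jog_arm:
  commands:
    - [[0,0,-2],[0,0,0],5]
    - [[0.1,0,-4],[0,0,0],5]
    - [[0.2,0,-6],[0,0,0],5]
    - [[0.4,0,-8],[0,0,0],5]
    - [[0.6,0,-10],[0,0,0],5]
    - [[0.8,0,-12],[0,0,0],5]
    - [[1,0,-14],[0,0,0],5]
    - [[1.3,0,-16],[0,0,0],5]
    - [[1.6,0,-18],[0,0,0],5]
    - [[1.9,0,-20],[0,0,0],5]
    - [[2.2,0,-22],[0,0,0],5]
    - [[2.6,0,-24],[0,0,0],5]

```text
clock: 26.65
ee_pos: [444.1, 12.4, 242.2]
ee_rot: [1.0, -0.0, 0.003, -0.002]
force: [-8.5, 0.5, 3.5]
width: 0.136
```

Run:
```python
from h import *
s=sensors.sense();print(s["ee_pos"],s["force"],s["width"]*85.4)
save("s19",vision.camera("side"),(120,60,360,260),3)
```

```text
[444.14227576  12.42308569 242.18247931] [-8.48429358  0.4847476   3.47704165] 11.64541070589183
```

View pics/s19.png

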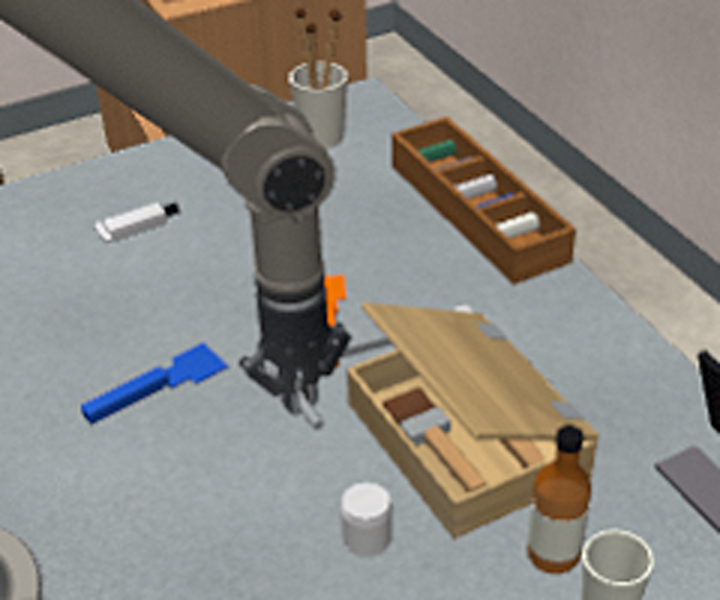

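>>> jog_arm:
  commands:
    - [[0,0,-1.5],[0,0,0],5]
    - [[0.1,0,-3],[0,0,0],5]
    - [[0.2,0,-4.5],[0,0,0],5]
    - [[0.3,0,-6],[0,0,0],5]
    - [[0.4,0,-7.5],[0,0,0],5]
    - [[0.6,0,-9],[0,0,0],5]
    - [[0.8,0,-10],[0,0,0],5]
    - [[0.9,0,-11],[0,0,0],5]
    - [[1.0,0,-12],[0,0,0],5]
    - [[1.1,0,-13],[0,0,0],5]
    - [[1.2,0,-13.5],[0,0,0],5]

```text
clock: 27.8
ee_pos: [446.0, 12.4, 256.2]
ee_rot: [1.0, -0.0, 0.004, -0.002]
force: [-7.2, -0.2, 4.0]
width: 0.139
```

Run:
```python
from h import *
s=sensors.sense();print(s["ee_pos"],s["force"],s["width"]*85.4)
save("s20",vision.camera("side"),(180,120,340,240),5)
```

```text
[445.95719126  12.38503759 256.17151836] [-7.23645262 -0.17210106  4.01507687] 11.842264713260683
```

View pics/s20.png

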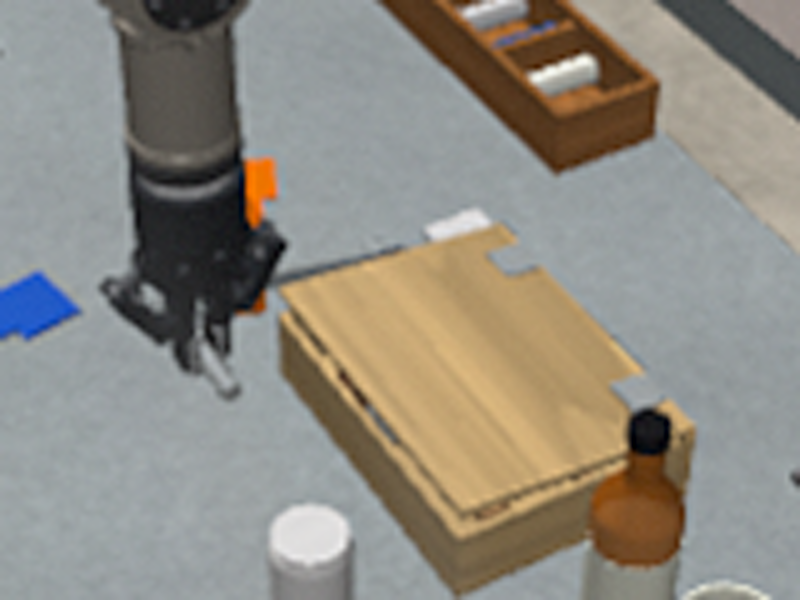

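>>> jog_arm:
  commands:
    - [[0,0,-0.5],[0,0,0],5]
    - [[0.1,0,-1],[0,0,0],5]
    - [[0.2,0,-1.5],[0,0,0],5]
    - [[0.3,0,-2],[0,0,0],5]
    - [[0.3,0,-2.5],[0,0,0],5]
    - [[0.3,0,-2.5],[0,0,0],5]
    - [[0.3,0,-2.5],[0,0,0],5]

```text
clock: 28.55
ee_pos: [446.4, 12.4, 258.7]
ee_rot: [1.0, -0.0, 0.004, -0.002]
force: [-6.6, 0.8, 4.5]
width: 0.138
```

Run:
```python
from h import *
s=sensors.sense();print(s["ee_pos"],s["force"],s["width"]*85.4)
save("s21",vision.camera("side"),(180,120,340,240),5)
```

```text
[446.39962374  12.41275505 258.70559919] [-6.57906804  0.80878616  4.47040419] 11.793230613628685
```

View pics/s21.png

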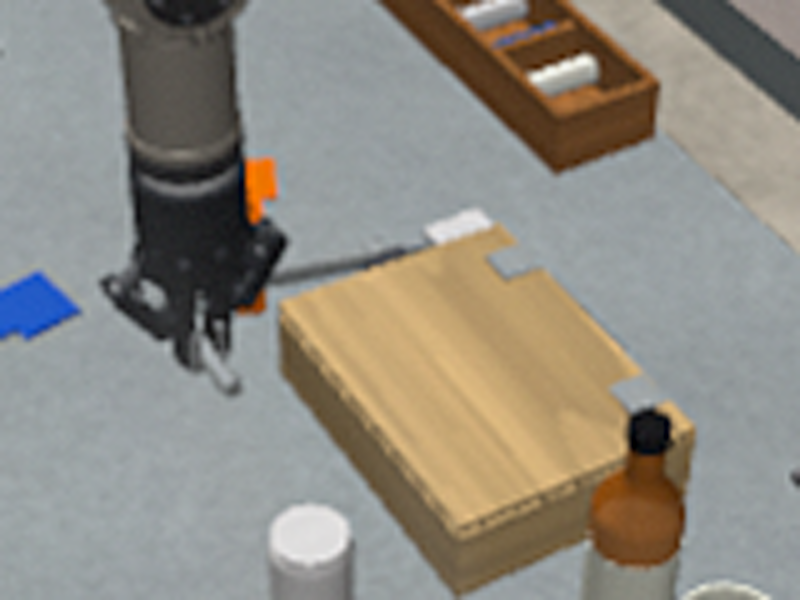

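>>> jog_arm:
  commands:
    - [[0,0,-0.3],[0,0,0],5]
    - [[0,0,-0.6],[0,0,0],5]
    - [[0,0,-0.9],[0,0,0],5]
    - [[0,0,-1.2],[0,0,0],5]
    - [[0,0,-1.5],[0,0,0],5]
    - [[0,0,-1.5],[0,0,0],5]

```text
clock: 29.2
ee_pos: [446.4, 12.5, 259.6]
ee_rot: [1.0, -0.0, 0.004, -0.001]
force: [-5.0, 0.1, -0.0]
width: 0.138
```

>>> jog_arm:
  commands:
    - [[0,0,-0.4],[0,0,0],5]
    - [[0,0,-0.8],[0,0,0],5]
    - [[0,0,-1.2],[0,0,0],5]
    - [[0,0,-1.2],[0,0,0],5]

```text
clock: 29.6
ee_pos: [446.3, 12.7, 259.8]
ee_rot: [1.0, 0.0, 0.005, -0.001]
force: [0.4, 2.1, -18.8]
width: 0.137
```

The force turned to -19 N, so the lever is against its upper stop. I ease off, release, and withdraw straight up.

>>> jog_arm:
  commands:
    - [[0,0,0.4],[0,0,0],5]
    - [[0,0,0.8],[0,0,0],5]
    - [[0,0,0.8],[0,0,0],14]
    - [[0,0,0.8],[0,0,0],20]
    - [[0,0,0.8],[0,0,0],30]
    - [[0,0,0.8],[0,0,0],45]
    - [[0,0,0.8],[0,0,0],50]
    - [[0,0,0.8],[0,0,0],50]

```text
clock: 30.4
ee_pos: [447.2, 12.4, 260.3]
ee_rot: [1.0, 0.0, 0.006, -0.001]
force: [-0.3, 0.3, -0.0]
width: 0.58
```

>>> jog_arm:
  commands:
    - [[0,0,-15],[0,0,0],50]
    - [[0,0,-40],[0,0,0],50]
    - [[0,0,-80],[0,0,0],50]
    - [[-20,0,-120],[0,0,0],50]
    - [[-40,-50,-140],[0,0,0],50]
    - [[-40,-100,-140],[0,0,0],50]
    - [[-40,-150,-140],[0,0,0],50]
    - [[-40,-200,-140],[0,0,0],50]
    - [[-40,-250,-140],[0,0,0],50]
    - [[-40,-250,-140],[0,0,0],50]
    - [[-40,-250,-140],[0,0,0],50]

```text
clock: 31.5
ee_pos: [404.9, 263.9, 399.8]
ee_rot: [1.0, 0.002, 0.005, -0.001]
force: [-0.1, -0.7, 0.3]
width: 0.583
```

Run:
```python
from h import *
s=sensors.sense();print(s["ee_pos"],s["force"])
save("s22",vision.camera("side"),(140,100,340,260),4)
t=vision.camera("top");save("t22",t,(90,110,450,290),2.2)
a=cv2.imread("pics/side0.png")[:,:,::-1];b=vision.camera("side")
cv2.imwrite("pics/diff.png",cv2.absdiff(a,b).max(2)*3)
```

```text
[404.93829424 263.90363877 399.790852  ] [-0.07166205 -0.69076269  0.31626013]
```

View pics/s22.png

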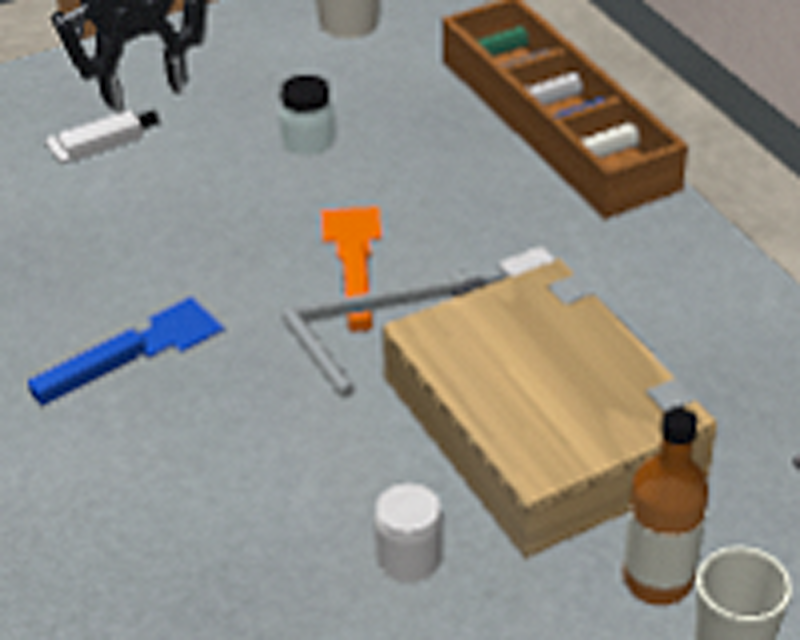

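View pics/t22.png

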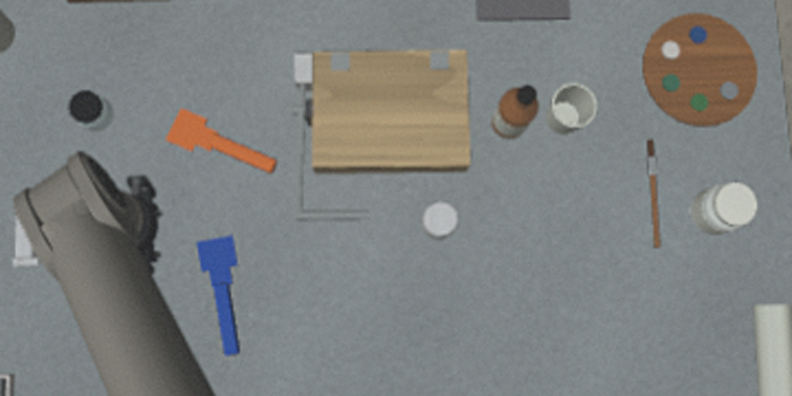

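View pics/diff.png

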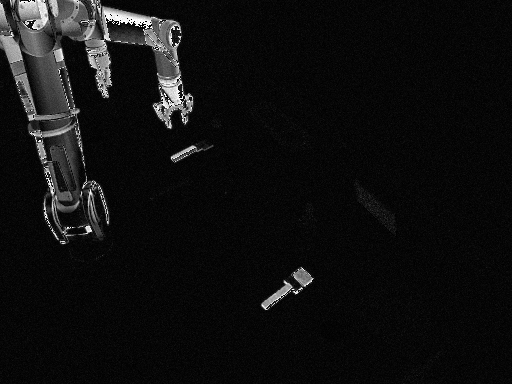

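The difference picture shows changes only at the arm, the scraper's old place (190,150) and the brush's old place (287,287). The lid, the pedal and all bystanders match the start picture, and the arm is clear.

```bash
python3 -c "
from cell import job
print(job.sign_off())"
```

```text
the job is handed in; nothing more can be done
None
```

The box is shut with the wide brush and the wide scraper inside, and I handed the job in at about 31.7 s of the 72 s allowed. The sign-off reports no verdict.

I pinched the pedal bar and pressed it right down, and the lid opened past upright. I laid the scraper in the far half of the box and the brush in the near half, both along the box's y. Then I pinched the bar again and raised it at no more than about 30 mm/s at the bar, so the lid eased shut until the lever met its upper stop. I released the bar and moved the arm away.

**Last checks:**
- **Tools:** before closing, the wrist and side views showed both tools flat on the floor, side by side.
- **Lid and pedal:** after release, the side picture matched the starting one at the lid and pedal.
- **Bystanders:** nothing else differed from the start except the two tools and the arm.
- **Robot clear:** wrist force was about 0 N, so the robot was touching nothing.

**Disagreements and mends:**
- **Box centre:** it came out at x = 620 to 623 mm depending on the view; I used 621.5 mm.
- **Handle heights:** measured from pairs of views, these scattered between 8 and 20 mm.
- **First pinch for closing:** it strained the bar by about 10 N sideways and 12 N upward, so I released it and gripped again deeper and centred.

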